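# Feed controller modules past the reader and rack them

### The job

Stand every banded module on the grey plate before the red reader line, in a row flat against the fence, in the feed order blue, green, red (blue leading; some may be missing). Then, with the yellow push stick and not your fingers, feed the row along the fence, pressed flat against it, until every module is wholly past the reader line. Finally lay the stick back along its black pad and stand all the modules flat on the sloped rack's rubber deck; disturb nothing else on the bench.

Things in the scene. Friction and masses are not known exactly. Their poses are not given: they have to be found in the camera images.
- blue_c (a point): Centre (half-way up) of the blue module, absent in some runs: a white block 64 long (its x) x 46 wide (its y) x 56 high (its z) mm, 0.22 kg, with a blue band round it and a blue stripe on top. Same both ways round. It starts upright on the bench; pinch it across the 46 mm.
- green_c (a point): Centre (half-way up) of the green module, absent in some runs: a white block 64 long (its x) x 46 wide (its y) x 56 high (its z) mm, 0.22 kg, with a green band round it and a green stripe on top. Same both ways round. It starts upright on the bench; pinch it across the 46 mm.
- red_c (a point): Centre (half-way up) of the red module, absent in some runs: a white block 64 long (its x) x 46 wide (its y) x 56 high (its z) mm, 0.22 kg, with a red band round it and a red stripe on top. Same both ways round. It starts upright on the bench; pinch it across the 46 mm.
- stick_grip (a point): Middle of the grip fin of the yellow push stick (0.15 kg), 45 mm above its underside. Axes: x towards the tip, z up. Fin 50 long (x) x 14 wide (y), from 18 to 68 mm above the underside. Foot bar 40 wide (y), 20 high, from x = -80 to the pushing face at x = +75. A side finger on its -y side reaches 40 mm further (see stick_face).
- stick_face (a point): Middle of the stick's flat pushing face, 10 mm above the underside: stick_grip's (75, 0, -35) mm. The face (40 wide) pushes a module's rear. Beside it the side finger, 10 thick (y -30 to -20), 20 high, x from -40 to +40 mm of here: its inner side lies along the module's outer side and presses it to the fence; keep the stick just above the plate.
- pad: The stick's parking pad, a fixed black rubber mat 210 (its x) x 70 (its y) x 4 mm; origin at its underside centre, on the bench. The stick starts lying on it, tip roughly along its +x.
- fixture: Fixed feed fixture. Origin on the bench under the fence's guiding face at the red reader line; x = feed direction, y = into the fence, z up. Grey plate: top at z = 8, x -300 to 240, y -78 to 0 mm. Infeed x below 0, outfeed above 0. A module flat against the fence has its centre at y = -23, z = 36 mm. A black reader stands clear behind the fence (x -22 to 22, y 46 to 70, top z = 80).
- fence_in (a point): Top edge of the fence's guiding face near the infeed end: fixture (-280, 0, 26) mm. Aluminium fence along the whole plate: guiding face at fixture y = 0, 14 mm thick, 18 mm above the plate.
- fence_out (a point): Top edge of the guiding face near the outfeed end: fixture (220, 0, 26) mm. A 22 mm high end stop crosses the plate at fixture x = 228 to 240.
- rack_deck: Deck of the fixed sloped rack: a black rubber board within aluminium edges. Origin at the centre of its upper face, 70 mm above the bench; z square to the board (leans 15 degrees towards the low side), y level along the board, x up the slope. Inside the edges 130 (x) x 232 (y) mm; edges 6 thick, 36 high. All modules fit in one row along y, long sides along y.
- controller: bystander: grey controller box, to be left alone
- driver: bystander: screwdriver, to be left alone
- labels: bystander: label roll, to be left alone
- connector: bystander: orange connector, to be left alone
- cover: bystander: black end cover, to be left alone
- screws: bystander: screw jar, to be left alone
- scrap: bystander: grey tray, to be left alone

How it is judged (in metres and radians):
On the way, in this order (a step that is already met when the one before it is completed fails the run):
1. every module present stands on the plate before the red reader line, against the fence and released (y of blue_c in the frame of fixture between -0.029 and -0.018 m and z of blue_c in the frame of fixture between 0.03 and 0.042 m and angle between the x axis of each of blue_c, green_c, red_c and the x axis of fixture, either way round below 0.09 rad and x of blue_c in the frame of fixture between -0.3 and -0.033 m and contact force between the fingers and blue below 0.3 N and y of green_c in the frame of fixture between -0.029 and -0.018 m and z of green_c in the frame of fixture between 0.03 and 0.042 m and x of green_c in the frame of fixture between -0.3 and -0.033 m and contact force between the fingers and green below 0.3 N and y of red_c in the frame of fixture between -0.029 and -0.018 m and z of red_c in the frame of fixture between 0.03 and 0.042 m and x of red_c in the frame of fixture between -0.3 and -0.033 m and contact force between the fingers and red below 0.3 N), for 0.2 s.
2. the blue module passes the reader line against the fence, untouched by fingers or arm, with the push stick's face in line with the row and down on the plate (y of blue_c in the frame of fixture between -0.029 and -0.018 m and z of blue_c in the frame of fixture between 0.03 and 0.042 m and angle between the x axis of blue_c and the x axis of fixture, either way round below 0.09 rad and x of blue_c in the frame of fixture between -0.02 and 0.02 m and contact force between each of the fingers, the arm and blue below 0.3 N and y of stick_face in the frame of blue_c between -0.045 and 0.045 m and z of stick_face in the frame of blue_c between -0.04 and 0.04 m).
3. the green module passes the reader line against the fence, untouched by fingers or arm, with the push stick's face in line with the row and down on the plate (y of green_c in the frame of fixture between -0.029 and -0.018 m and z of green_c in the frame of fixture between 0.03 and 0.042 m and angle between the x axis of green_c and the x axis of fixture, either way round below 0.09 rad and x of green_c in the frame of fixture between -0.02 and 0.02 m and contact force between each of the fingers, the arm and green below 0.3 N and y of stick_face in the frame of green_c between -0.045 and 0.045 m and z of stick_face in the frame of green_c between -0.04 and 0.04 m).
4. the red module passes the reader line against the fence, untouched by fingers or arm, with the push stick's face in line with the row and down on the plate (y of red_c in the frame of fixture between -0.029 and -0.018 m and z of red_c in the frame of fixture between 0.03 and 0.042 m and angle between the x axis of red_c and the x axis of fixture, either way round below 0.09 rad and x of red_c in the frame of fixture between -0.02 and 0.02 m and contact force between each of the fingers, the arm and red below 0.3 N and y of stick_face in the frame of red_c between -0.045 and 0.045 m and z of stick_face in the frame of red_c between -0.04 and 0.04 m).
5. every module present is wholly past the reader line and against the fence (y of blue_c in the frame of fixture between -0.029 and -0.018 m and z of blue_c in the frame of fixture between 0.03 and 0.042 m and angle between the x axis of each of blue_c, green_c, red_c and the x axis of fixture, either way round below 0.09 rad and x of blue_c in the frame of fixture between 0.033 and 0.3 m and y of green_c in the frame of fixture between -0.029 and -0.018 m and z of green_c in the frame of fixture between 0.03 and 0.042 m and x of green_c in the frame of fixture between 0.033 and 0.3 m and y of red_c in the frame of fixture between -0.029 and -0.018 m and z of red_c in the frame of fixture between 0.03 and 0.042 m and x of red_c in the frame of fixture between 0.033 and 0.3 m), for 0.2 s.
At the end, for the whole second after the job is handed in: Every present module stands flat (0.15 rad) on the sloped deck inside its edges, released, at rest; the stick lies upright and at rest on its pad, grip within 45 mm of the pad's centre, within 0.3 rad of its length (x of blue_c in the frame of rack_deck between -0.045 and 0.045 m and y of blue_c in the frame of rack_deck between -0.1 and 0.1 m and z of blue_c in the frame of rack_deck between 0.02 and 0.036 m and angle between the z axis of each of blue_c, green_c, red_c and the z axis of rack_deck, either way round below 0.15 rad and linear speed of each of blue, green, red, stick below 0.02 m/s and contact force between the fingers and blue below 0.3 N and x of green_c in the frame of rack_deck between -0.045 and 0.045 m and y of green_c in the frame of rack_deck between -0.1 and 0.1 m and z of green_c in the frame of rack_deck between 0.02 and 0.036 m and contact force between the fingers and green below 0.3 N and x of red_c in the frame of rack_deck between -0.045 and 0.045 m and y of red_c in the frame of rack_deck between -0.1 and 0.1 m and z of red_c in the frame of rack_deck between 0.02 and 0.036 m and contact force between the fingers and red below 0.3 N and horizontal distance between stick_grip and pad below 0.045 m and angle between the x axis of stick_grip and the x axis of pad, either way round below 0.3 rad and height (world z) of stick_grip below 0.056 m and angle between stick_grip's own z axis and vertical below 0.12 rad); the robot touches nothing.
It fails at once if one of the bystanders is moved more than 30 mm (distance of any of controller, driver, labels, connector, cover, screws, scrap from where it was at the start of the episode above 0.03 m).
Of blue, green, red only 2 to 3 are there at a start; the rules pass over those that are not, and their reading is None.
At some moment in a run one of blue, green, red, stick may be knocked a few centimetres aside while the robot is not near it.
Once in a run the grip may slacken for a moment while it holds something.
It also fails if it takes over 210 s, if anything falls off the work surface, if the arm or the gripper's body presses on something with over 40 N, if the wrist force passes 120 N, or if a joint passes its speed limit or range.

### The arm

A 6-joint arm with a two-finger parallel gripper is mounted at the origin on the work surface. World frame = base frame: x ahead of the robot, y to its left, z up, the work surface at z = 0. Lengths are in m, angles in degrees, forces in N, time in s.
With the tool pointing down it reaches from about 0.3 to 0.875 m from the base axis. Payload 4.2 kg.
Tool frame: the origin (TCP) lies between the finger pads; the fingertips stand 25 mm ahead of it and the grasp point (between the pads) lies 6 mm ahead of it; z points along the fingers, y is the direction in which the jaws open and shut (so a half turn about z gives the same grasp; the last joint's range is limited). The gripper opens to 85 mm and grips with 20 to 120 N. Pads are 22 mm wide; open, the fingers measure 114 mm over their backs; the gripper's body (76 mm by 85 mm) begins 54 mm behind the grasp point. The pads swing forward as they close: fully open they stand 13 mm farther back than shut.
Start: joints at [-1.146, 18.312, 89.639, -0, 72.044, -1.146], TCP at [0.575, 0, 0.256] pointing down, gripper open.
Joint ranges: [-177.97, 177.97], [-48.28, 115.42], [12.27, 149.76], [-77.06, 257.06], [2.81, 150.46], [-146.56, 146.56]. Speed limits (degrees/s): [147.25, 147.25, 180, 180, 180, 180].

### API

Orientations are given as a 3x3 rotation matrix whose columns are the frame's x, y, z axes.
In Python, from bench import r gives the robot as it stands. The module is installed in compiled form; this text tells all that it offers.
- The arm moves only by the tool step_arm, never from a script. Its argument "targets" is a list that holds one entry, the list of rows, each a list of 7 numbers: the shift along the world's x, y, z in m, then the turn, a rotation vector about the world's x, y, z in degrees, then the gripper's target within -1 to 1 (fully open at 1, half-way at 0, shut at -1). In form: [[[tx, ty, tz, wx, wy, wz, jaw], ...]]. A call has 1 to 12 rows; each row is the pose to reach, as a shift and turn from the pose commanded when the call began; what a row does not reach only later rows make up. A row lasts 1/8 s, in which the tool goes at most 62.5 mm and 10.7 degrees, less where a joint would pass 70% of its speed; a pose out of reach is approached as far as the arm can. A call with a gripper value outside its range is refused whole. The fingers move at their own pace and stop on an object; "grip_force" is the grip in N (left out, the last holds). Time passes only in rows, so rows that repeat a pose let the fingers close. It gives the time, the measured TCP pose, the force and the opening at its end, in the units of the state.
- r.get_state(): the state, without advancing time (a new reading comes with each control period).
- r.capture(name): name is "scene" or "side" or "wrist"; returns (picture, depth): 400x640x3 uint8, red, green, blue; 400x640 float32, m along the optical axis (not along the pixel's ray), 0 where there is no reading.
- r.get_calibration(name): a dict with "fx", "fy", "cx", "cy" (pixels), "rvec" (rotation vector, rad) and "tvec" (3), from world to camera coordinates, as OpenCV has them; the wrist camera has in their place "hand_eye" (4x4, takes a point from camera to tool coordinates, whose origin is the TCP and whose axes are the flange's). Camera axes: x right, y down, z forward; pixel columns grow to the right and rows downward; lengths in m; the calibration is good to about 2 mm. A picture is of the moment at which its call begins: read the wrist's pose just before it. get_calibration takes no time and is no camera call.
- r.close_job(): hands the job in, once; it reports no verdict.
Trained networks look in the newest picture that a camera, given by its name, has taken for a name from the list of things; names that differ only in an ending like _2 or _b are one class to them, and where a whole thing is asked for, a point or a joint stands for the part that bears it (a point fixed in the world has none). Each returns a list of dicts, best first, with "confidence" (0 to 1); they miss things now and then, are a little off and sometimes report something else, mostly with a low value. They report only what shows in the picture. A call takes as long as a camera call.
- r.boxes_of(camera, name): "point" ([row, column] in pixels, amid what is visible of it).
The state is a dict: "time_s": time; "q": joint angles; "qd": joint speeds; "tau": joint torques, N m; "ee_pos": TCP position; "ee_rot": TCP orientation; "wrist_force": force on the tool from outside, world axes, zero at the start; "ft_torque": the same for the moment, N m; "opening": finger opening in m.
Only numpy, scipy, OpenCV 4.12 (cv2) and the standard library are available. Lean on these libraries where they do the work, as an engineer would, in place of code of your own. Each camera call takes 0.05 s, during which the arm holds its last target.

## Working session

There is one attempt and no reset: what is moved stays moved. The work goes in short steps, Python scripts to look and compute and a tool call to move; the robot and the scene stay as the last step left them, time stands still between calls to the robot, and variables do not carry over. Pictures are saved under pics/ and viewed, and the job is handed in when it is done.

Besides the shell and the picture viewer there is one more tool, called as name(argument=value, ...) on one line, values as JSON. step_arm: Moves the arm, as the interface text tells. Its arguments: {"type":"object","properties":{"targets":{"type":"array"},"grip_force":{"type":"number"}},"required":["targets"]}

```bash
mkdir -p pics; ls; cat > h.py <<'E'
import numpy as np, cv2, sys
from bench import r
def cam(name):
    c=r.get_calibration(name)
    K=np.array([[c['fx'],0,c['cx']],[0,c['fy'],c['cy']],[0,0,1]])
    if 'rvec' in c:
        R=cv2.Rodrigues(np.array(c['rvec'],float))[0]; t=np.array(c['tvec'],float).ravel()
        T=np.eye(4); T[:3,:3]=R.T; T[:3,3]=-R.T@t
    else:
        s=r.get_state(); W=np.eye(4); W[:3,:3]=np.array(s['ee_rot']); W[:3,3]=s['ee_pos']
        T=W@np.array(c['hand_eye'])
    return K,T
def shot(name,fn=None):
    K,T=cam(name); im,d=r.capture(name)
    if fn: cv2.imwrite('pics/'+fn,im[:,:,::-1])
    return im,d,K,T
def cloud(d,K,T):
    v,u=np.mgrid[0:d.shape[0],0:d.shape[1]]
    P=np.stack([(u-K[0,2])/K[0,0]*d,(v-K[1,2])/K[1,1]*d,d],-1)
    return P@T[:3,:3].T+T[:3,3]
def proj(P,K,T):
    P=np.atleast_2d(P); c=(P-T[:3,3])@T[:3,:3]; p=c@K.T; return p[:,:2]/p[:,2:]
E
python3 - <<'E'
from h import *
s=r.get_state(); print({k:np.round(v,3).tolist() for k,v in s.items()})
for n in ['scene','side','wrist']:
    im,d,K,T=shot(n,n+'0.png'); np.savez('pics/'+n+'0.npz',im=im,d=d,K=K,T=T); print(n,K[0,0],np.round(T,3).tolist())
E
```

```text
pics
{'time_s': 0.0, 'q': [-1.145, 18.352, 89.709, 0.001, 72.044, -1.146], 'qd': [-0.039, -0.03, 0.034, -0.144, 0.074, 0.005], 'tau': [0.001, -41.553, -23.416, -0.0, 0.008, 0.0], 'ee_pos': [0.575, 0.0, 0.255], 'ee_rot': [[-0.0, 1.0, -0.002], [1.0, 0.0, 0.0], [0.0, -0.002, -1.0]], 'wrist_force': [0.037, -0.603, 1.073], 'ft_torque': [0.026, -0.001, 0.006], 'opening': 0.085}
scene 432.9169967839359 [[-0.704, 0.458, -0.543, 1.191], [0.71, 0.447, -0.544, 0.647], [-0.006, -0.769, -0.64, 0.845], [0.0, 0.0, 0.0, 1.0]]
side 453.3901098328777 [[-0.84, -0.397, 0.37, 0.006], [-0.542, 0.591, -0.598, 0.893], [0.019, -0.702, -0.711, 1.136], [0.0, 0.0, 0.0, 1.0]]
wrist 275.88227292925575 [[1.0, -0.0, -0.001, 0.575], [-0.0, -0.961, -0.277, 0.071], [-0.001, 0.277, -0.961, 0.375], [0.0, 0.0, 0.0, 1.0]]
```

View pics/scene0.png

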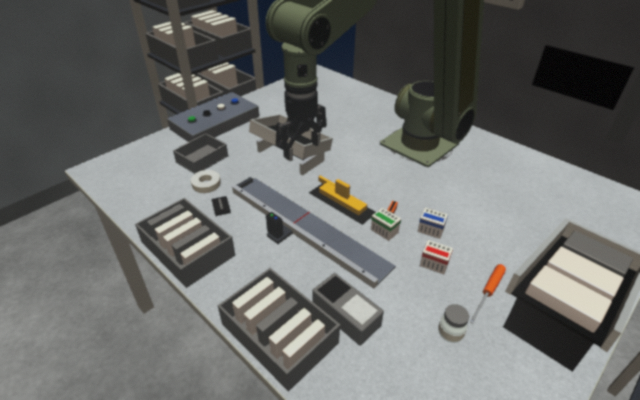

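View pics/side0.png

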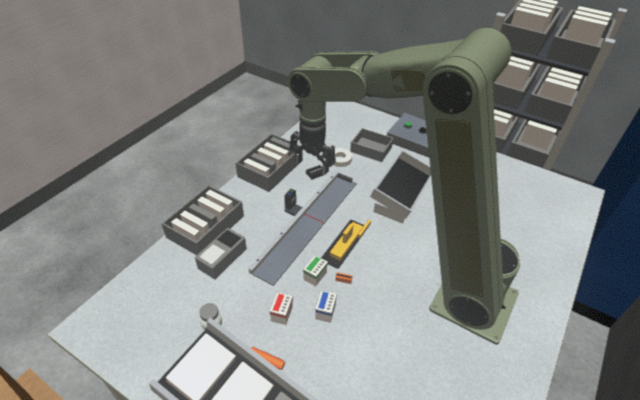

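View pics/wrist0.png

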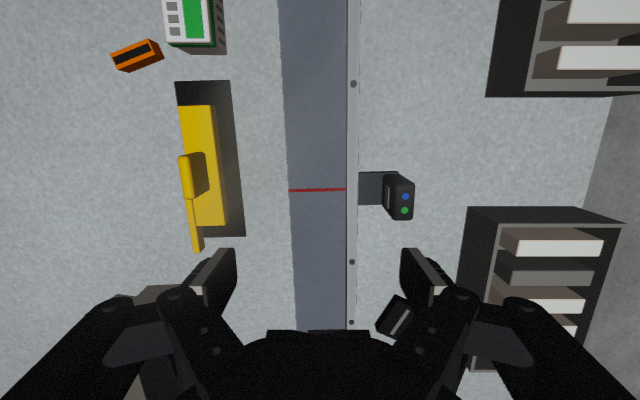

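Scene view: red (436,253), green (385,220), blue (433,217), stick (342,192), fixture with red line about (300,217). Side view also shows the rack at (400,180). All three modules are present.

```bash
cat > topdown.py <<'E'
from h import *
def td(names,tag,res=0.001,x0=0.2,x1=0.9,y0=-0.45,y1=0.45,zs=None):
    out=[]
    for n in names:
        z=np.load(f'pics/{n}{tag}.npz'); P=cloud(z['d'],z['K'],z['T']); ok=z['d']>0
        out.append((P,z['im'],ok))
    return out
def rect(P):
    return cv2.minAreaRect((P[:,:2]*1000).astype(np.float32))
E
python3 - <<'E'
from topdown import *
for n,(P,im,ok) in zip(['scene','side','wrist'],td(['scene','side','wrist'],'0')):
    hsv=cv2.cvtColor(im,cv2.COLOR_RGB2HSV); H,S,V=[hsv[...,i].astype(int) for i in range(3)]
    inb=ok&(P[...,0]>.25)&(P[...,0]<.9)&(abs(P[...,1])<.6)
    pl=inb&(P[...,2]<.004)&(P[...,2]>-.01); print(n,'bench z',np.median(P[...,2][pl]))
    Z=P[...,2]
    for c,m in dict(red=((H<8)|(H>172))&(S>130),green=(H>50)&(H<80)&(S>110),blue=(H>100)&(H<125)&(S>150),yellow=(H>18)&(H<32)&(S>150)).items():
        m=m&inb&(V>60)
        if c!='yellow': m=m&(Z>.05)&(Z<.065)
        k,l,st,ce=cv2.connectedComponentsWithStats(m.astype(np.uint8))
        for i in range(1,k):
            if st[i,4]>25:
                q=P[l==i]; print(n,c,st[i,4],np.round(np.median(q,0),3),np.round(rect(q)[0],0),np.round(rect(q)[1],0),round(rect(q)[2],1), 'z',np.round(q[:,2].max(),3))
E
```

```text
scene bench z 0.0007223599912781209
scene red 92 [0.457 0.349 0.058] [456. 348.] [18. 51.] 21.3 z 0.062
scene green 50 [0.449 0.183 0.057] [449. 183.] [47. 13.] 88.6 z 0.06
scene blue 38 [0.356 0.275 0.057] [356. 275.] [10. 47.] 18.2 z 0.06
scene yellow 701 [0.434 0.018 0.025] [430.  -3.] [193.  49.] 87.4 z 0.076
side bench z 0.000250694368415294
side red 75 [0.457 0.35  0.057] [457. 350.] [14. 51.] 15.7 z 0.062
side green 49 [0.45  0.183 0.057] [450. 182.] [14. 48.] 2.2 z 0.064
side blue 45 [0.357 0.275 0.057] [357. 274.] [ 9. 48.] 18.3 z 0.062
side yellow 413 [0.423 0.024 0.025] [424.   1.] [ 48. 187.] 0.1 z 0.077
wrist bench z 0.001383437396406506
wrist green 660 [0.449 0.171 0.058] [449. 171.] [33. 18.] 89.8 z 0.06
wrist green 32 [0.45  0.15  0.052] [449. 150.] [31.  2.] 2.9 z 0.053
wrist yellow 4328 [0.431 0.018 0.026] [423.  -5.] [ 49. 195.] 1.0 z 0.075
```

```bash
python3 - <<'E'
from topdown import *
# orthophoto from each camera: color & height at 1mm
for n,(P,im,ok) in zip(['scene','side','wrist'],td(['scene','side','wrist'],'0')):
    x0,y0=.25,-.45
    W,Hh=900,650
    # for each y col, image: u = (0.45 - y), v = (0.9-x)  1mm
    z=np.load(f'pics/{n}0.npz')
    yy=0.45-np.arange(0,900)/1000; xx=.85-np.arange(0,600)/1000
    X,Y=np.meshgrid(xx,yy,indexing='ij')
    p=proj(np.stack([X,Y,np.full_like(X,.008)],-1).reshape(-1,3),z['K'],z['T']).reshape(600,900,2).astype(np.float32)
    o=cv2.remap(im,p[...,0],p[...,1],cv2.INTER_LINEAR)
    cv2.imwrite(f'pics/ortho_{n}.png',cv2.resize(o,(800,533))[:,:,::-1])
    np.save(f'pics/ortho_{n}.npy',o)
    Z=P[...,2]
    # fence top points 
    m=ok&(Z>.022)&(Z<.03)&(P[...,0]>.48)&(P[...,0]<.70)&(P[...,1]>-.3)&(P[...,1]<.35)
    q=P[m]; print(n,m.sum())
    for a in np.arange(-.25,.32,.05):
        s=q[(abs(q[:,1]-a)<.025)]
        if len(s)>10: print(round(a,2),len(s),np.round(np.percentile(s[:,0],[5,25,50,75,95]),3))
E
```

```text
scene 892
-0.25 61 [0.562 0.583 0.619 0.629 0.632]
-0.2 54 [0.619 0.622 0.626 0.63  0.632]
-0.15 59 [0.618 0.622 0.625 0.628 0.63 ]
-0.1 55 [0.616 0.619 0.623 0.627 0.63 ]
-0.05 51 [0.613 0.616 0.619 0.622 0.682]
-0.0 103 [0.614 0.618 0.623 0.644 0.682]
0.05 82 [0.612 0.615 0.619 0.624 0.626]
0.1 89 [0.61  0.615 0.619 0.622 0.624]
0.15 91 [0.61  0.613 0.617 0.621 0.623]
0.2 104 [0.608 0.612 0.616 0.62  0.622]
0.25 112 [0.606 0.61  0.615 0.618 0.621]
0.3 27 [0.605 0.61  0.614 0.616 0.619]
side 608
-0.25 48 [0.565 0.582 0.609 0.626 0.634]
-0.2 37 [0.619 0.623 0.627 0.631 0.689]
-0.15 35 [0.619 0.621 0.624 0.628 0.632]
-0.1 39 [0.616 0.619 0.623 0.627 0.63 ]
-0.05 38 [0.615 0.617 0.622 0.626 0.661]
-0.0 66 [0.614 0.617 0.623 0.659 0.674]
0.05 49 [0.612 0.615 0.619 0.622 0.626]
0.1 50 [0.609 0.613 0.617 0.622 0.624]
0.15 52 [0.609 0.611 0.615 0.619 0.622]
0.2 62 [0.608 0.611 0.615 0.619 0.684]
0.25 81 [0.607 0.61  0.616 0.683 0.686]
0.3 37 [0.605 0.612 0.685 0.686 0.688]
wrist 3796
-0.25 26 [0.617 0.62  0.623 0.627 0.631]
-0.2 288 [0.616 0.619 0.623 0.627 0.629]
-0.15 316 [0.615 0.618 0.621 0.625 0.628]
-0.1 357 [0.614 0.617 0.62  0.624 0.627]
-0.05 371 [0.613 0.616 0.619 0.623 0.626]
-0.0 468 [0.612 0.615 0.619 0.623 0.658]
0.05 468 [0.61  0.613 0.617 0.62  0.623]
0.1 549 [0.609 0.612 0.615 0.619 0.622]
0.15 629 [0.608 0.61  0.614 0.618 0.621]
0.2 324 [0.607 0.609 0.613 0.616 0.619]
```

View pics/ortho_side.png

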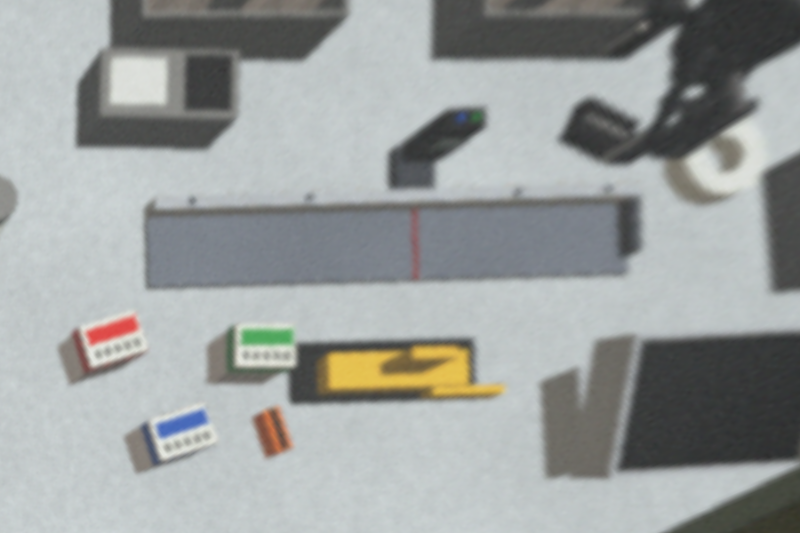

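View pics/ortho_wrist.png

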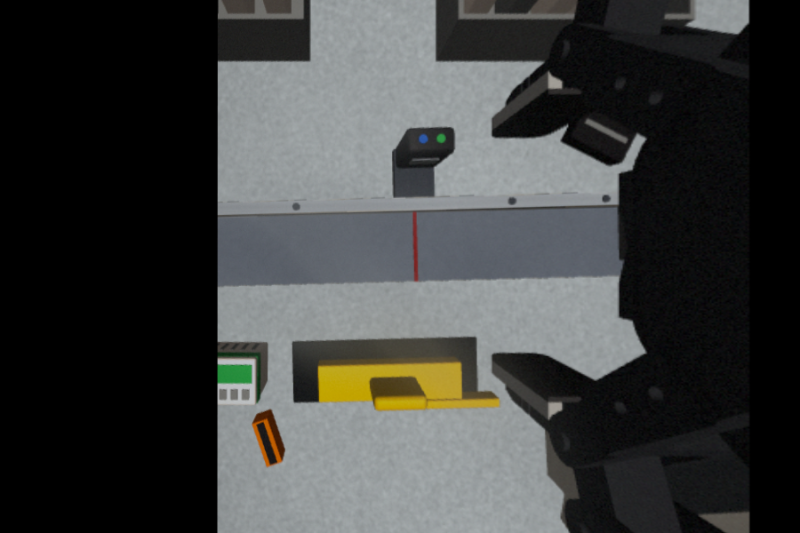

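```bash
python3 - <<'E'
from topdown import *
A={n:v for n,v in zip(['scene','side','wrist'],td(['scene','side','wrist'],'0'))}
Ps=np.concatenate([A[n][0][A[n][2]] for n in ('scene','side')])
for c,(x,y) in dict(red=(.457,.35),green=(.449,.183),blue=(.356,.275)).items():
    q=Ps[(abs(Ps[:,0]-x)<.06)&(abs(Ps[:,1]-y)<.07)&(Ps[:,2]>.05)&(Ps[:,2]<.065)]
    rr=rect(q); print(c,len(q),np.round(rr[0]),np.round(rr[1]),round(rr[2],1),np.round(q.mean(0),3))
# fin
for n in A:
    P,im,ok=A[n]; q=P[ok]; q=q[(abs(q[:,0]-.43)<.06)&(abs(q[:,1])<.1)]
    f=q[(q[:,2]>.06)&(q[:,2]<.08)]; b=q[(q[:,2]>.019)&(q[:,2]<.028)]
    print(n,'fin',len(f),np.round(rect(f)[0]),np.round(rect(f)[1]),round(rect(f)[2],1),'bar',len(b),np.round(rect(b)[0]),np.round(rect(b)[1]),round(rect(b)[2],1))
P,im,ok=A['side']
# rack region heightmap
g=(P[...,0]>.25)&(P[...,0]<.5)&(P[...,1]<-.12)&(P[...,1]>-.55)&ok&(P[...,2]>.02)&(P[...,2]<.16)
o=np.zeros((400,640),np.uint8); o[g]=np.clip(P[...,2][g]*1500,0,255)
cv2.imwrite('pics/rackh.png',o[100:260,340:480].repeat(5,0).repeat(5,1))
v,u=np.where(g); print(v.min(),v.max(),u.min(),u.max())
for (rr_,cc) in [(175,390),(185,400),(165,405),(195,395),(180,420),(160,415)]: print((rr_,cc),np.round(P[rr_,cc],3),im[rr_,cc])
E
python3 -c "
import cv2
im=cv2.imread('pics/side0.png')[120:240,340:470]; cv2.imwrite('pics/rackc.png',cv2.resize(im,None,fx=5,fy=5,interpolation=cv2.INTER_CUBIC))"
```

```text
red 746 [450. 347.] [50. 66.] 17.1 [0.451 0.349 0.057]
green 598 [444. 183.] [50. 68.] 0.8 [0.444 0.185 0.056]
blue 657 [351. 274.] [52. 66.] 19.1 [0.351 0.274 0.056]
scene fin 93 [430.  14.] [49. 16.] 86.2 bar 462 [428.  -3.] [194.  53.] 87.1
side fin 66 [428.  13.] [14. 50.] 4.4 bar 373 [424.  -2.] [ 52. 195.] 1.4
wrist fin 703 [428.  12.] [14. 50.] 2.0 bar 3521 [423.  -4.] [ 50. 191.] 0.7
139 219 370 430
(175, 390) [ 0.428 -0.284  0.082] [54 56 56]
(185, 400) [ 0.38  -0.27   0.069] [59 60 61]
(165, 405) [ 0.409 -0.371  0.077] [50 51 52]
(195, 395) [ 0.372 -0.211  0.071] [56 58 56]
(180, 420) [ 0.336 -0.349  0.056] [49 52 52]
(160, 415) [ 0.381 -0.384  0.104] [103  99  93]
```

View pics/rackc.png

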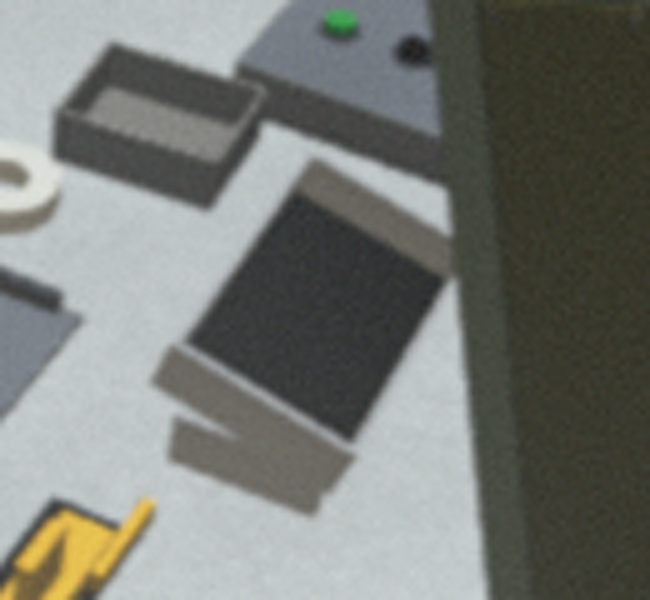

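Overhead ortho views: fence along world −Y with red line near y=−0.017; the rack deck rises towards +X. Starting with blue.

step_arm(targets=[[[-0.04,0.045,-0.02,0,0,5,1],[-0.075,0.09,-0.04,0,0,10,1],[-0.11,0.135,-0.06,0,0,15,1],[-0.15,0.18,-0.08,0,0,19,1],[-0.19,0.23,-0.105,0,0,19,1],[-0.224,0.274,-0.105,0,0,19,1],[-0.224,0.274,-0.105,0,0,19,1]]], grip_force=40)

```text
time_s: 1.02
ee_pos: [0.3483, 0.2763, 0.1508]
ee_rot: [[-0.332, 0.943, -0.002], [0.943, 0.332, -0.0], [0.0, -0.002, -1.0]]
wrist_force: [0.7, 0.5, 0.0]
opening: 0.0856
```

```bash
python3 - <<'E'
from h import *
im,d,K,T=shot('wrist','w1.png'); s=r.get_state(); print(np.round(s['ee_pos'],4),s['time_s'])
P=cloud(d,K,T)
q=P[(d>0)&(P[...,2]>.05)&(P[...,2]<.063)]
q=q[(abs(q[:,0]-.351)<.05)&(abs(q[:,1]-.274)<.06)]
import topdown; print(topdown.rect(q),len(q),np.median(q[:,2]))
E
```

```text
[0.3498 0.2751 0.1511] 1.075
((348.0249938964844, 271.69122314453125), (45.777565002441406, 64.31239318847656), 17.96734046936035) 4209 0.0576826042988309
```

View pics/w1.png

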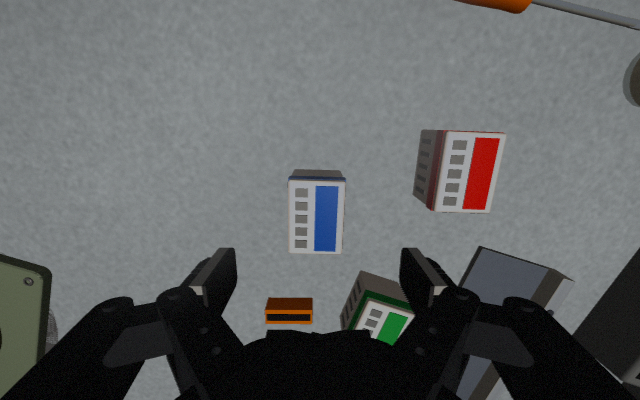

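Blue at (317,212) is centred between the fingers; connector is well clear.

step_arm(targets=[[[-0.003,-0.002,-0.05,0,0,-1,1],[-0.003,-0.002,-0.09,0,0,-1,1],[-0.003,-0.002,-0.102,0,0,-1,1],[-0.003,-0.002,-0.102,0,0,-1,-1],[-0.003,-0.002,-0.102,0,0,-1,-1],[-0.003,-0.002,-0.102,0,0,-1,-1],[-0.003,-0.002,-0.102,0,0,-1,-1],[-0.003,-0.002,-0.102,0,0,-1,-1],[-0.003,-0.002,-0.06,0,0,-1,-1],[-0.003,-0.002,-0.002,0,0,-1,-1]]], grip_force=50)

```text
time_s: 2.33
ee_pos: [0.3471, 0.2714, 0.1498]
ee_rot: [[-0.309, 0.951, -0.002], [0.951, 0.309, -0.002], [-0.001, -0.003, -1.0]]
wrist_force: [1.0, 1.0, -2.5]
opening: 0.0449
```

step_arm(targets=[[[0.04,-0.04,0.01,0,0,-8,-1],[0.08,-0.08,0.01,0,0,-16.5,-1],[0.12,-0.12,0.01,0,0,-16.5,-1],[0.16,-0.16,0.01,0,0,-16.5,-1],[0.195,-0.2,0.01,0,0,-16.5,-1],[0.228,-0.239,0.01,0,0,-16.5,-1],[0.228,-0.239,0.01,0,0,-16.5,-1],[0.228,-0.239,0.01,0,0,-16.5,-1]]])

```text
time_s: 3.32
ee_pos: [0.5752, 0.0332, 0.1591]
ee_rot: [[-0.026, 1.0, -0.001], [1.0, 0.026, 0.0], [0.0, -0.001, -1.0]]
wrist_force: [0.8, 0.3, -2.0]
opening: 0.0452
```

```bash
cat > fix.py <<'E'
from h import *
import sys
def run(fn):
    im,d,K,T=shot('wrist',fn); s=r.get_state(); print(np.round(s['ee_pos'],4),round(s['time_s'],2),round(s['opening'],4))
    np.savez('pics/'+fn[:-4]+'.npz',im=im,d=d,K=K,T=T)
    P=cloud(d,K,T)
    pl=P[(d>0)&(P[...,0]>.545)&(P[...,0]<.595)&(abs(P[...,2]-.008)<.006)]; print('plate z',np.median(pl[:,2]))
    q=P[(d>0)&(P[...,2]>.021)&(P[...,2]<.032)&(P[...,0]>.59)&(P[...,0]<.64)]
    ys=[];xs=[]
    for a in np.arange(-.3,.35,.01):
        t=q[abs(q[:,1]-a)<.005]
        if len(t)>15: 
            w=np.percentile(t[:,0],[2,98]); ys.append(a); xs.append([w[0],w[1]])
    xs=np.array(xs); ys=np.array(ys); print(np.round(np.c_[ys,xs][::3],4).tolist())
    p0=np.polyfit(ys,xs[:,0],1); p1=np.polyfit(ys,xs[:,1],1); print('front',p0,'back',p1)
    hsv=cv2.cvtColor(im,cv2.COLOR_RGB2HSV).astype(int)
    m=((hsv[...,0]<8)|(hsv[...,0]>172))&(hsv[...,1]>120)&(d>0)&(P[...,2]<.014)&(P[...,0]>.52)&(P[...,0]<.62)
    if m.sum()>20:
        t=P[m]; b=np.polyfit(t[:,0],t[:,1],1); print('red line y at x=.575',np.polyval(b,.575),'slope',b[0],m.sum())
if __name__=='__main__': run(sys.argv[1])
E
python3 fix.py w2.png
```

```text
[0.575  0.0337 0.1592] 3.38 0.0452
plate z 0.009432615276661171
[[0.03, 0.6153, 0.624], [0.06, 0.6096, 0.6234], [0.09, 0.6089, 0.6226], [0.12, 0.6081, 0.6216], [0.15, 0.6073, 0.621], [0.18, 0.6064, 0.6203]]
front [-0.03429965  0.61242707] back [-0.0255553   0.62474396]
```

View pics/w2.png

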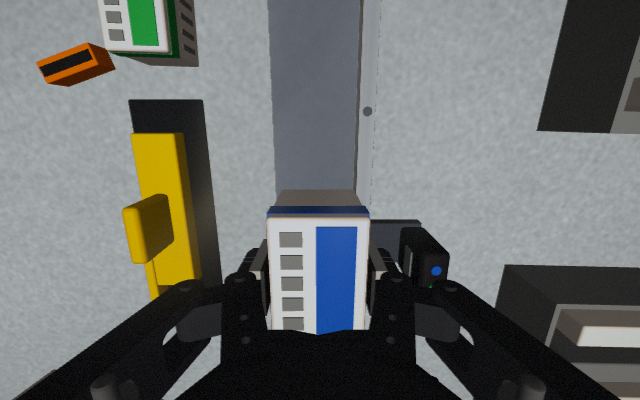

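Held blue at (318,260), fence face to its right; fence line x≈0.611−0.0258y.

step_arm(targets=[[[0.004,0,-0.05,0,0,0,-1],[0.006,0,-0.09,0,0,0,-1],[0.007,0,-0.1,0,0,0,-1],[0.008,0,-0.101,0,0,0,-1],[0.009,0,-0.101,0,0,0,-1],[0.009,0,-0.101,0,0,0,-1]]])

```text
time_s: 4.12
ee_pos: [0.5854, 0.0334, 0.0591]
ee_rot: [[-0.027, 1.0, 0.002], [1.0, 0.027, 0.0], [0.0, 0.002, -1.0]]
wrist_force: [-0.6, -0.7, -1.7]
opening: 0.0452
```

step_arm(targets=[[[0.001,0,0,0,0,0,-1],[0.001,0,0,0,0,0,-1]]])

```text
time_s: 4.38
ee_pos: [0.5856, 0.0333, 0.0589]
ee_rot: [[-0.026, 1.0, -0.001], [1.0, 0.026, 0.0], [0.0, -0.001, -1.0]]
wrist_force: [-3.4, 0.8, 4.8]
opening: 0.045
```

step_arm(targets=[[[0.001,0,0,0,0,0,-1],[0.001,0,0,0,0,0,-1]]])

```text
time_s: 4.62
ee_pos: [0.5858, 0.0332, 0.0589]
ee_rot: [[-0.026, 1.0, -0.002], [1.0, 0.026, 0.0], [0.0, -0.002, -1.0]]
wrist_force: [-5.3, 0.5, 8.4]
opening: 0.0454
```

step_arm(targets=[[[-0.001,0,0,0,0,0,0.5],[-0.001,0,0,0,0,0,0.5],[-0.001,0,0,0,0,0,0.5],[-0.001,0,0.04,0,0,0,0.6],[-0.02,0.02,0.1,0,0,0,1],[-0.05,0.06,0.12,0,0,0,1],[-0.09,0.09,0.12,0,0,0,1],[-0.115,0.12,0.12,0,0,0,1],[-0.135,0.14,0.1,0,0,-1.5,1],[-0.142,0.152,0.1,0,0,-1.5,1],[-0.142,0.152,0.1,0,0,-1.5,1]]])

```text
time_s: 6.0
ee_pos: [0.4456, 0.1856, 0.1588]
ee_rot: [[-0.002, 1.0, 0.001], [1.0, 0.002, 0.0], [0.0, 0.001, -1.0]]
wrist_force: [-0.1, 0.6, 0.1]
opening: 0.0854
```

```bash
cat > look.py <<'E'
from topdown import *
def mod(cx,cy,fn,z0=.05,z1=.066,rad=.05):
    im,d,K,T=shot('wrist',fn); s=r.get_state(); print(np.round(s['ee_pos'],4),round(s['time_s'],2),round(s['opening'],4))
    P=cloud(d,K,T)
    q=P[(d>0)&(P[...,2]>z0)&(P[...,2]<z1)]
    q=q[(abs(q[:,0]-cx)<rad)&(abs(q[:,1]-cy)<rad+.01)]
    print(rect(q),len(q))
if __name__=='__main__':
    a=sys.argv; mod(float(a[1]),float(a[2]),a[3],*[float(v) for v in a[4:]])
E
python3 look.py .444 .184 w3.png
```

```text
[0.4461 0.1852 0.159 ] 6.05 0.0854
((441.0704040527344, 182.53018188476562), (46.43670654296875, 64.49803161621094), 0.06590361148118973) 3977
```

View pics/w3.png

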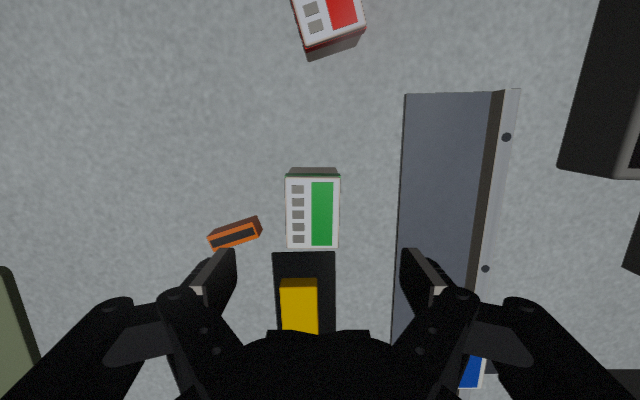

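Green at (313,212); the connector at (235,235) is close to the left finger, so I descend with a reduced opening.

step_arm(targets=[[[-0.004,-0.0025,-0.03,0,0,0,0.45],[-0.004,-0.0025,-0.04,0,0,0,0.45],[-0.004,-0.0025,-0.04,0,0,0,0.45],[-0.004,-0.0025,-0.08,0,0,0,0.45],[-0.004,-0.0025,-0.11,0,0,0,0.45],[-0.004,-0.0025,-0.11,0,0,0,-1],[-0.004,-0.0025,-0.11,0,0,0,-1],[-0.004,-0.0025,-0.11,0,0,0,-1],[-0.004,-0.0025,-0.11,0,0,0,-1],[-0.004,-0.0025,-0.06,0,0,0,-1],[-0.004,-0.0025,0.0,0,0,0,-1]]])

```text
time_s: 7.42
ee_pos: [0.4402, 0.1822, 0.1591]
ee_rot: [[-0.0, 1.0, -0.002], [1.0, 0.0, -0.001], [-0.001, -0.002, -1.0]]
wrist_force: [2.0, 0.5, -2.0]
opening: 0.0455
```

step_arm(targets=[[[0.05,-0.03,0,0,0,1.5,-1],[0.1,-0.06,0,0,0,1.5,-1],[0.137,-0.0815,0,0,0,1.5,-1],[0.137,-0.0815,-0.05,0,0,1.5,-1],[0.138,-0.0815,-0.09,0,0,1.5,-1],[0.139,-0.0815,-0.101,0,0,1.5,-1],[0.141,-0.0815,-0.101,0,0,1.5,-1],[0.143,-0.0815,-0.101,0,0,1.5,-1],[0.143,-0.0815,-0.101,0,0,1.5,-1]]])

```text
time_s: 8.55
ee_pos: [0.5849, 0.1012, 0.0584]
ee_rot: [[-0.026, 1.0, 0.003], [1.0, 0.026, 0.0], [0.0, 0.003, -1.0]]
wrist_force: [0.7, -0.2, -2.3]
opening: 0.0454
```

step_arm(targets=[[[0.001,0,0,0,0,0,-1],[0.001,0,0,0,0,0,-1]]])

```text
time_s: 8.8
ee_pos: [0.5852, 0.1011, 0.0576]
ee_rot: [[-0.026, 1.0, 0.001], [1.0, 0.026, 0.0], [0.0, 0.001, -1.0]]
wrist_force: [1.2, -0.1, -2.0]
opening: 0.0451
```

step_arm(targets=[[[0.0015,0,0,0,0,0,-1],[0.0015,0,0,0,0,0,-1]]])

```text
time_s: 9.05
ee_pos: [0.5858, 0.101, 0.0572]
ee_rot: [[-0.026, 1.0, -0.002], [1.0, 0.026, -0.0], [-0.0, -0.002, -1.0]]
wrist_force: [-2.7, 0.8, -0.9]
opening: 0.0451
```

step_arm(targets=[[[0.001,0,-0.0005,0,0,0,-1],[0.001,0,-0.0005,0,0,0,-1]]])

```text
time_s: 9.3
ee_pos: [0.5859, 0.1009, 0.0565]
ee_rot: [[-0.026, 1.0, -0.004], [1.0, 0.026, -0.0], [-0.0, -0.004, -1.0]]
wrist_force: [-5.0, 0.3, 1.2]
opening: 0.0455
```

step_arm(targets=[[[-0.001,0,0,0,0,0,0.5],[-0.001,0,0,0,0,0,0.5],[-0.001,0,0,0,0,0,0.5],[-0.001,0,0.04,0,0,0,0.6],[-0.02,0.04,0.1,0,0,0,1],[-0.05,0.085,0.11,0,0,5,1],[-0.08,0.13,0.11,0,0,10,1],[-0.11,0.18,0.1,0,0,15.5,1],[-0.13,0.225,0.1,0,0,15.5,1],[-0.137,0.247,0.1,0,0,15.5,1],[-0.137,0.247,0.1,0,0,15.5,1]]])

```text
time_s: 10.68
ee_pos: [0.4501, 0.3495, 0.157]
ee_rot: [[-0.295, 0.955, 0.001], [0.955, 0.295, 0.001], [0.0, 0.001, -1.0]]
wrist_force: [0.0, -1.0, -0.7]
opening: 0.0856
```

```bash
python3 look.py .45 .347 w4.png
```

```text
[0.4505 0.3484 0.1569] 10.72 0.0856
((448.3825988769531, 346.5623474121094), (45.97480010986328, 63.68235778808594), 17.335620880126953) 4015
```

View pics/w4.png

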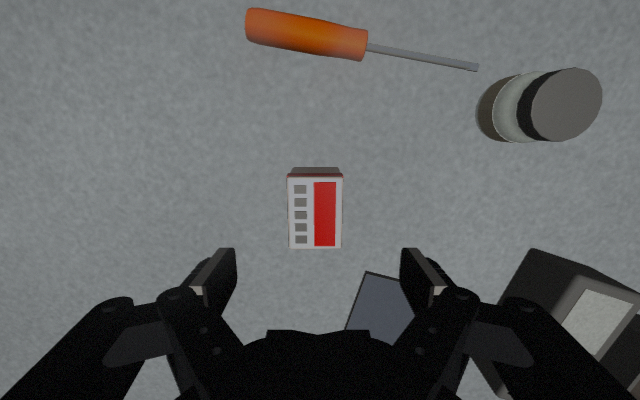

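Red at (315,213), clear surroundings.

step_arm(targets=[[[-0.002,-0.002,-0.05,0,0,0,1],[-0.002,-0.002,-0.09,0,0,0,1],[-0.002,-0.002,-0.108,0,0,0,1],[-0.002,-0.002,-0.108,0,0,0,-1],[-0.002,-0.002,-0.108,0,0,0,-1],[-0.002,-0.002,-0.108,0,0,0,-1],[-0.002,-0.002,-0.108,0,0,0,-1],[-0.002,-0.002,-0.108,0,0,0,-1],[-0.002,-0.002,-0.06,0,0,0,-1],[-0.002,-0.002,0.0,0,0,0,-1]]])

```text
time_s: 11.98
ee_pos: [0.4473, 0.3453, 0.1565]
ee_rot: [[-0.292, 0.956, -0.004], [0.956, 0.292, -0.003], [-0.001, -0.004, -1.0]]
wrist_force: [0.7, 1.1, -2.8]
opening: 0.0454
```

step_arm(targets=[[[0.04,-0.05,0.005,0,0,-5,-1],[0.08,-0.1,0.005,0,0,-10,-1],[0.11,-0.14,0.005,0,0,-15.7,-1],[0.13,-0.1765,0.005,0,0,-15.7,-1],[0.13,-0.1765,-0.05,0,0,-15.7,-1],[0.131,-0.1765,-0.09,0,0,-15.7,-1],[0.133,-0.1765,-0.099,0,0,-15.7,-1],[0.135,-0.1765,-0.099,0,0,-15.7,-1],[0.137,-0.1765,-0.099,0,0,-15.7,-1],[0.137,-0.1765,-0.099,0,0,-15.7,-1]]])

```text
time_s: 13.22
ee_pos: [0.5839, 0.1696, 0.058]
ee_rot: [[-0.023, 1.0, -0.004], [1.0, 0.023, -0.0], [-0.0, -0.004, -1.0]]
wrist_force: [-5.6, -0.2, 2.9]
opening: 0.0452
```

step_arm(targets=[[[0.001,0,0,0,0,0,-1],[0.001,0,0,0,0,0,-1]]])

```text
time_s: 13.48
ee_pos: [0.5841, 0.1696, 0.058]
ee_rot: [[-0.023, 1.0, -0.006], [1.0, 0.023, -0.001], [-0.001, -0.006, -1.0]]
wrist_force: [-6.9, 0.4, 5.9]
opening: 0.0456
```

step_arm(targets=[[[-0.001,0,0,0,0,0,0.5],[-0.001,0,0,0,0,0,0.5],[-0.001,0,0,0,0,0,0.5],[-0.001,0,0.04,0,0,0,0.6],[-0.01,-0.01,0.1,0,0,0,1],[-0.02,-0.05,0.16,0,0,0,1],[-0.03,-0.09,0.2,0,0,0,1],[-0.05,-0.13,0.2,0,0,0,1],[-0.06,-0.15,0.2,0,0,0,1],[-0.06,-0.15,0.2,0,0,0,1]]])

```text
time_s: 14.72
ee_pos: [0.526, 0.0187, 0.2576]
ee_rot: [[-0.02, 1.0, -0.0], [1.0, 0.02, 0.0], [0.0, -0.0, -1.0]]
wrist_force: [0.9, 0.5, -0.3]
opening: 0.0855
```

```bash
cat > row.py <<'E'
from topdown import *
TH=np.deg2rad(1.5); O=np.array([.6114,-.017])
f=np.array([np.sin(TH),-np.cos(TH)]); n=np.array([np.cos(TH),np.sin(TH)])
def tofix(p): p=np.asarray(p)-O; return np.stack([p@f,p@n],-1)
def toworld(a,b): return O+a*f+b*n
def look(cam_,fn):
    im,d,K,T=shot(cam_,fn); s=r.get_state(); print(np.round(s['ee_pos'],4),round(s['time_s'],2))
    np.savez('pics/'+fn[:-4]+'.npz',im=im,d=d,K=K,T=T)
    P=cloud(d,K,T); hsv=cv2.cvtColor(im,cv2.COLOR_RGB2HSV).astype(int); H,S,V=[hsv[...,i] for i in range(3)]
    col=dict(red=((H<8)|(H>172))&(S>130),green=(H>50)&(H<80)&(S>110),blue=(H>100)&(H<125)&(S>150))
    for c,m in col.items():
        t=(m&(d>0)&(V>60)&(P[...,2]>.045)&(P[...,2]<.15)&(P[...,0]<.63)); 
        if t.sum()<20: continue
        k,l,st,ce=cv2.connectedComponentsWithStats(t.astype(np.uint8)); i=1+np.argmax(st[1:,4])
        cc=P[l==i].mean(0); zt=np.median(P[l==i][:,2])
        # full top face: same height, near 
        w=(d>0)&(abs(P[...,2]-zt)<.006)&(np.hypot(P[...,0]-cc[0],P[...,1]-cc[1])<.045)
        q=P[w]; rr=rect(P[l==i]); print(c,'stripe ctr',np.round(cc,4),'fix',np.round(tofix(cc[:2])*1000,1),'rect',np.round(rr[1],0),round(rr[2],1))
        q=P[(d>0)&(abs(P[...,2]-zt)<.005)]; g=tofix(q[:,:2])*1000; g0=tofix(cc[:2])*1000
        q=g[(abs(g[:,0]-g0[0])<34)&(abs(g[:,1]-g0[1])<45)]; print('   top y range',np.round(np.percentile(q[:,1],[1,99]),1),'x',np.round(np.percentile(q[:,0],[1,99]),1))
if __name__=='__main__': look(sys.argv[1],sys.argv[2])
E
python3 row.py wrist w5.png; python3 fix.py w5b.png
```

```text
[0.5266 0.0196 0.2574] 14.78
red stripe ctr [0.592  0.171  0.0662] fix [-188.5  -14.5] rect [17. 55.] 1.5
   top y range [-45.5  -0.7] x [-218.5 -155.6]
green stripe ctr [0.5937 0.1018 0.0662] fix [-119.2  -14.5] rect [17. 55.] 1.4
   top y range [-45.6  -0.8] x [-150.3  -86.8]
blue stripe ctr [0.594  0.0332 0.0662] fix [-50.6 -16.1] rect [17. 55.] 1.0
   top y range [-47.1  -2.3] x [-81.5 -19. ]
[0.5268 0.0201 0.2573] 14.82 0.0848
plate z 0.009476437289068607
[[-0.22, 0.617, 0.6304], [-0.19, 0.616, 0.6292], [-0.16, 0.6151, 0.6282], [-0.13, 0.6146, 0.6283], [-0.1, 0.6137, 0.627], [-0.07, 0.6129, 0.6267], [-0.04, 0.6122, 0.6256], [-0.01, 0.6118, 0.625], [0.02, 0.6186, 0.6239], [0.05, 0.6176, 0.6237], [0.08, 0.6188, 0.623], [0.11, 0.6175, 0.6221], [0.14, 0.6076, 0.6214], [0.17, 0.6167, 0.6204], [0.2, 0.6156, 0.62]]
front [-1.17281966e-04  6.15022365e-01] back [-0.0244981   0.62474925]
red line y at x=.575 -0.016922219103505137 slope 0.00816542392737826 137
```

View pics/w5.png

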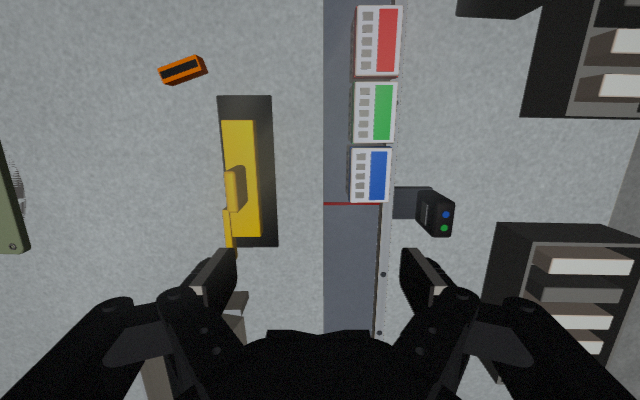

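Row: red (377,40), green (373,112), blue (369,175), all before the red line at row 203. Now the stick.

step_arm(targets=[[[-0.05,-0.004,-0.04,0,0,0,1],[-0.098,-0.008,-0.08,0,0,0,1],[-0.098,-0.008,-0.08,0,0,0,1]]])

```text
time_s: 15.2
ee_pos: [0.4203, 0.0124, 0.1728]
ee_rot: [[-0.024, 1.0, -0.016], [1.0, 0.024, 0.0], [0.001, -0.016, -1.0]]
wrist_force: [0.1, -0.1, 0.7]
opening: 0.0854
```

```bash
cat > stick.py <<'E'
from topdown import *
def go(fn):
    im,d,K,T=shot('wrist',fn); s=r.get_state(); print(np.round(s['ee_pos'],4),round(s['time_s'],2),np.round(np.array(s['ee_rot'])[:,1],3))
    P=cloud(d,K,T); hsv=cv2.cvtColor(im,cv2.COLOR_RGB2HSV).astype(int); H,S,V=[hsv[...,i] for i in range(3)]
    y=(H>15)&(H<35)&(S>140)&(V>50)&(d>0)
    Z=P[...,2]
    for nm,a,b in [('fin',.06,.085),('bar',.019,.03)]:
        q=P[y&(Z>a)&(Z<b)]
        if len(q)>20: print(nm,len(q),rect(q),np.median(q[:,2]))
    pad=(d>0)&(Z<.008)&(V<55)&(P[...,0]>.36)&(P[...,0]<.5)&(abs(P[...,1])<.15)
    q=P[pad]; print('pad',len(q),rect(q), np.round(q.min(0),3),np.round(q.max(0),3))
go(sys.argv[1])
E
python3 stick.py w6.png
```

```text
[0.4255 0.0124 0.1755] 15.25 [ 1.     0.024 -0.007]
fin 919 ((427.0981750488281, 12.09270191192627), (13.310039520263672, 49.16286849975586), 1.5749075412750244) 0.07293901590914084
bar 5574 ((412.0566711425781, 34.236289978027344), (90.13941192626953, 263.8785095214844), 14.59860610961914) 0.02537841571103555
pad 2318 ((432.6168212890625, 17.10363006591797), (68.632080078125, 207.06417846679688), 1.6194875240325928) [ 0.396 -0.087  0.003] [0.469 0.12  0.008]
```

View pics/w6.png

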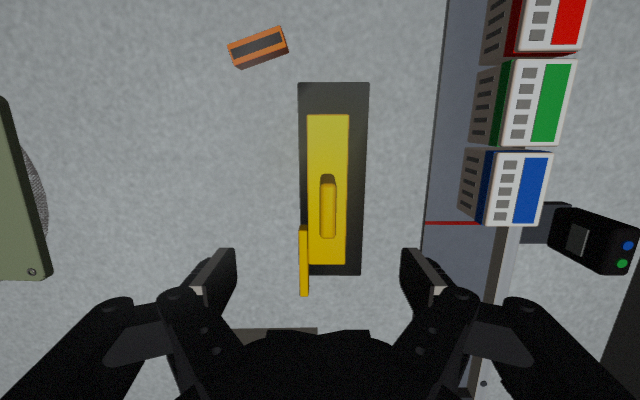

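Stick fin at (328,207), pad around it centred (334,178).

step_arm(targets=[[[-0.001,0,-0.05,0,0,0,1],[-0.001,0,-0.1,0,0,0,1],[-0.001,0,-0.122,0,0,0,1],[-0.001,0,-0.122,0,0,0,-1],[-0.001,0,-0.122,0,0,0,-1],[-0.001,0,-0.122,0,0,0,-1],[-0.001,0,-0.122,0,0,0,-1],[-0.001,0,-0.122,0,0,0,-1],[-0.001,0,-0.122,0,0,0,-1],[-0.001,0,-0.122,0,0,0,-1]]], grip_force=90)

```text
time_s: 16.5
ee_pos: [0.4281, 0.0115, 0.0567]
ee_rot: [[-0.023, 1.0, 0.002], [1.0, 0.023, 0.0], [0.0, 0.002, -1.0]]
wrist_force: [-0.6, 1.2, 6.6]
opening: 0.0127
```

step_arm(targets=[[[0,0,0.05,0,0,0,-1],[0,0,0.1,0,0,0,-1],[0,0,0.1,0,0,0,-1]]])

```text
time_s: 16.88
ee_pos: [0.4299, 0.0115, 0.1592]
ee_rot: [[-0.023, 1.0, 0.009], [1.0, 0.023, -0.0], [-0.0, 0.009, -1.0]]
wrist_force: [-0.4, -0.5, -2.1]
opening: 0.0133
```

step_arm(targets=[[[0.024,0.05,0.01,0,0,0,-1],[0.048,0.1,0.01,0,0,0,-1],[0.072,0.15,0.01,0,0,0,-1],[0.097,0.2,0.01,0,0,0,-1],[0.12,0.255,0.01,0,0,0,-1],[0.1455,0.3055,0.01,0,0,0,-1],[0.1455,0.3055,-0.03,0,0,0,-1],[0.1455,0.3055,-0.07,0,0,0,-1],[0.1455,0.3055,-0.085,0,0,0,-1],[0.1455,0.3055,-0.085,0,0,0,-1]]])

```text
time_s: 18.12
ee_pos: [0.5723, 0.3165, 0.0693]
ee_rot: [[-0.022, 1.0, -0.003], [1.0, 0.022, -0.002], [-0.001, -0.003, -1.0]]
wrist_force: [-0.2, 0.4, -1.2]
opening: 0.0127
```

```bash
python3 - <<'E'
from row import *
s=r.get_state(); p=np.array(s['ee_pos']); print(p, tofix(p[:2]),np.array(s['ee_rot'])[:,1])
t=p+np.array([*(f*.075),0]); print('face',tofix(t[:2]))
look('side','s7.png'); look('scene','c7.png')
E
python3 -c "
import cv2
a=cv2.imread('pics/c7.png')[130:310,210:530]; cv2.imwrite('pics/c7c.png',cv2.resize(a,None,fx=2.5,fy=2.5))
a=cv2.imread('pics/s7.png')[130:330,190:430]; cv2.imwrite('pics/s7c.png',cv2.resize(a,None,fx=3,fy=3))"
```

```text
[0.57228223 0.31645677 0.0692972 ] [-0.33436649 -0.03037549] [ 0.99974332  0.02247978 -0.00282065]
face [-0.25936649 -0.03037549]
[0.5733 0.317  0.071 ] 18.18
red stripe ctr [0.5933 0.1712 0.0655] fix [-188.6  -13.1] rect [16. 54.] 8.2
   top y range [-44.    1.9] x [-221.4 -156.6]
green stripe ctr [0.5958 0.1029 0.0647] fix [-120.3  -12.5] rect [12. 52.] 4.5
   top y range [-45.1   1.7] x [-153.2  -88.4]
blue stripe ctr [0.596  0.0328 0.065 ] fix [-50.2 -14. ] rect [12. 53.] 5.6
   top y range [-45.   -0.4] x [-82.9 -20.8]
[0.5739 0.3172 0.072 ] 18.23
red stripe ctr [0.5922 0.1709 0.0655] fix [-188.3  -14.2] rect [17. 55.] 0.7
   top y range [-44.5   2.6] x [-220.3 -157.1]
green stripe ctr [0.5941 0.1021 0.0654] fix [-119.5  -14.2] rect [13. 48.] 3.0
   top y range [-44.2   2.6] x [-152.2  -88.1]
blue stripe ctr [0.5943 0.0331 0.0653] fix [-50.5 -15.7] rect [11. 48.] 2.1
   top y range [-45.4   0.6] x [-83.4 -19.6]
```

View pics/c7c.png

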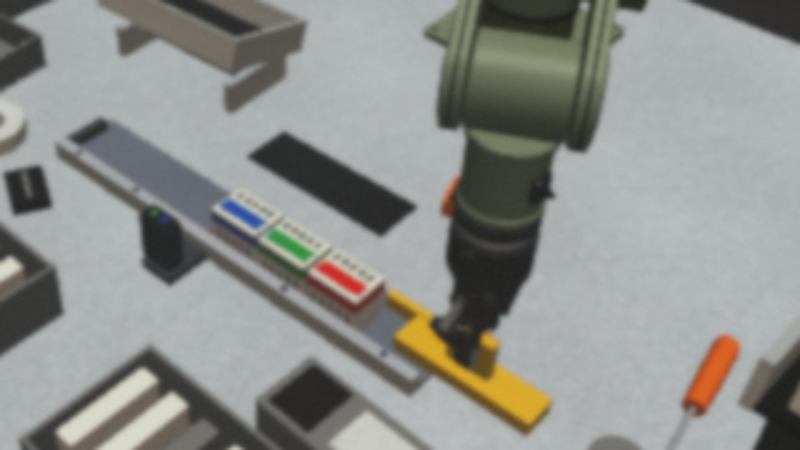

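View pics/s7c.png

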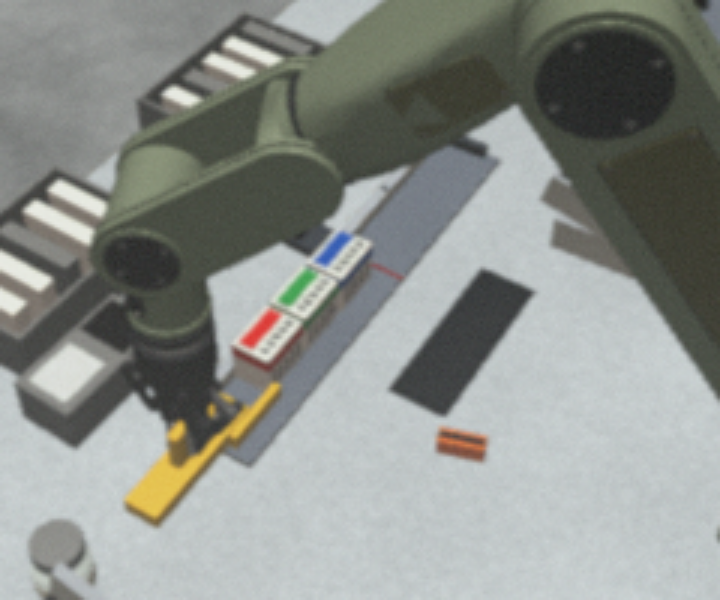

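Views show the stick behind red with the side finger on the outer side, row undisturbed.

step_arm(targets=[[[0.0,0,-0.004,0,0,0,-1],[0.0,0,-0.008,0,0,0,-1],[0.0004,-0.015,-0.008,0,0,0,-1],[0.0008,-0.03,-0.008,0,0,0,-1],[0.0008,-0.03,-0.008,0,0,0,-1],[0.0008,-0.03,-0.008,0,0,0,-1]]])

```text
time_s: 18.98
ee_pos: [0.5741, 0.2868, 0.0631]
ee_rot: [[-0.022, 1.0, 0.001], [1.0, 0.022, 0.0], [0.0, 0.001, -1.0]]
wrist_force: [0.5, 0.7, -1.7]
opening: 0.013
```

```bash
python3 - <<'E'
from row import *
s=r.get_state(); p=np.array(s['ee_pos']); print(p, tofix(p[:2]),s['wrist_force'])
E
```

```text
[0.57405578 0.28681745 0.06307017] [-0.3046909 -0.0293784] [ 0.46267173  0.70655679 -1.71821039]
```

step_arm(targets=[[[0.0015,0,0,0,0,0,-1],[0.0025,0,0,0,0,0,-1],[0.0025,0,0,0,0,0,-1]]])

```text
time_s: 19.35
ee_pos: [0.5764, 0.2872, 0.0628]
ee_rot: [[-0.023, 1.0, 0.0], [1.0, 0.023, 0.0], [0.0, 0.0, -1.0]]
wrist_force: [-0.8, 0.8, -0.7]
opening: 0.0129
```

step_arm(targets=[[[0.001,0,0,0,0,0,-1],[0.001,0,0,0,0,0,-1]]])

```text
time_s: 19.6
ee_pos: [0.5774, 0.2871, 0.0628]
ee_rot: [[-0.023, 1.0, 0.0], [1.0, 0.023, 0.0], [0.0, 0.0, -1.0]]
wrist_force: [-0.5, -0.3, -2.2]
opening: 0.0127
```

step_arm(targets=[[[0.001,0,0,0,0,0,-1],[0.001,0,0,0,0,0,-1]]])

```text
time_s: 19.85
ee_pos: [0.5784, 0.287, 0.0628]
ee_rot: [[-0.023, 1.0, 0.0], [1.0, 0.023, 0.0], [0.0, 0.0, -1.0]]
wrist_force: [-0.1, 0.6, -1.7]
opening: 0.013
```

step_arm(targets=[[[0.001,0,0,0,0,0,-1],[0.001,0,0,0,0,0,-1]]])

```text
time_s: 20.1
ee_pos: [0.5787, 0.287, 0.0627]
ee_rot: [[-0.022, 1.0, -0.001], [1.0, 0.022, -0.0], [-0.0, -0.001, -1.0]]
wrist_force: [-1.7, 0.8, -0.6]
opening: 0.013
```

step_arm(targets=[[[0.0002,-0.006,0,0,0,0,-1],[0.0003,-0.012,0,0,0,0,-1],[0.0005,-0.018,0,0,0,0,-1],[0.0006,-0.024,0,0,0,0,-1],[0.0008,-0.03,0,0,0,0,-1],[0.001,-0.038,0,0,0,0,-1],[0.0012,-0.046,0,0,0,0,-1],[0.0012,-0.046,0,0,0,0,-1]]])

```text
time_s: 21.1
ee_pos: [0.58, 0.2407, 0.0627]
ee_rot: [[-0.022, 1.0, -0.001], [1.0, 0.022, 0.0], [0.0, -0.001, -1.0]]
wrist_force: [-3.2, 2.3, -1.5]
opening: 0.0132
```

```bash
python3 - <<'E'
from row import *
s=r.get_state(); p=np.array(s['ee_pos']); print(p, tofix(p[:2]),s['wrist_force'])
look('scene','c8.png')
E
```

```text
[0.57996077 0.2407069  0.06265361] [-0.25844158 -0.02468248] [-3.22001675  2.30036832 -1.53881364]
[0.5799 0.2407 0.0626] 21.15
red stripe ctr [0.5933 0.1344 0.0657] fix [-151.9  -14.1] rect [54. 16.] 89.0
   top y range [-44.2   2.3] x [-184.4 -118.5]
green stripe ctr [0.5949 0.0718 0.0655] fix [-89.2 -14.2] rect [14. 49.] 0.8
   top y range [-44.    2.1] x [-122.7  -55.6]
blue stripe ctr [0.5949 0.0069 0.0653] fix [-24.3 -15.9] rect [46. 10.] 88.9
   top y range [-45.9   0.6] x [-57.4   7.4]
```

step_arm(targets=[[[0.0002,-0.008,0,0,0,0,-1],[0.0004,-0.016,0,0,0,0,-1],[0.0006,-0.024,0,0,0,0,-1],[0.0008,-0.032,0,0,0,0,-1],[0.001,-0.04,0,0,0,0,-1],[0.0013,-0.048,0,0,0,0,-1],[0.0015,-0.056,0,0,0,0,-1],[0.0017,-0.064,0,0,0,0,-1],[0.0019,-0.072,0,0,0,0,-1],[0.0021,-0.08,0,0,0,0,-1]]])

```text
time_s: 22.4
ee_pos: [0.582, 0.1618, 0.0629]
ee_rot: [[-0.022, 1.0, -0.001], [1.0, 0.022, 0.002], [0.002, -0.001, -1.0]]
wrist_force: [-4.9, 6.9, -1.4]
opening: 0.0132
```

```bash
python3 - <<'E'
from row import *
s=r.get_state(); p=np.array(s['ee_pos']); print(p, tofix(p[:2]),s['wrist_force'])
look('scene','c9.png')
E
```

```text
[0.58204311 0.16184839 0.06286136] [-0.17955557 -0.02466512] [-4.89324997  6.92849523 -1.43613889]
[0.582  0.1607 0.0627] 22.45
red stripe ctr [0.5954 0.0554 0.0654] fix [-72.8 -14.1] rect [14. 53.] 1.8
   top y range [-44.7   2.1] x [-105.5  -40.3]
green stripe ctr [ 0.5968 -0.0075  0.0653] fix [ -9.8 -14.3] rect [13. 49.] 2.1
   top y range [-43.6   1.9] x [-43.3  23.3]
blue stripe ctr [ 0.5967 -0.0731  0.0652] fix [ 55.7 -16.1] rect [45. 11.] 88.8
   top y range [-45.3   0.9] x [22.7 86. ]
```

step_arm(targets=[[[0.0002,-0.008,0,0,0,0,-1],[0.0004,-0.016,0,0,0,0,-1],[0.0006,-0.024,0,0,0,0,-1],[0.0008,-0.032,0,0,0,0,-1],[0.001,-0.04,0,0,0,0,-1],[0.0013,-0.048,0,0,0,0,-1],[0.0015,-0.056,0,0,0,0,-1],[0.0017,-0.064,0,0,0,0,-1],[0.0019,-0.072,0,0,0,0,-1]]])

```text
time_s: 23.58
ee_pos: [0.5839, 0.0897, 0.0628]
ee_rot: [[-0.022, 1.0, -0.001], [1.0, 0.022, 0.001], [0.002, -0.001, -1.0]]
wrist_force: [-3.6, 6.7, -0.6]
opening: 0.013
```

step_arm(targets=[[[0.0002,-0.008,0,0,0,0,-1],[0.0004,-0.016,0,0,0,0,-1],[0.0006,-0.024,0,0,0,0,-1],[0.0008,-0.032,0,0,0,0,-1],[0.001,-0.04,0,0,0,0,-1],[0.0012,-0.046,0,0,0,0,-1],[0.0012,-0.046,0,0,0,0,-1],[0.0012,-0.046,0,0,0,0,-1]]])

```text
time_s: 24.58
ee_pos: [0.585, 0.0428, 0.0626]
ee_rot: [[-0.023, 1.0, -0.002], [1.0, 0.023, -0.0], [-0.0, -0.002, -1.0]]
wrist_force: [-2.8, 2.0, -2.1]
opening: 0.0129
```

```bash
python3 - <<'E'
from row import *
s=r.get_state(); p=np.array(s['ee_pos']); print(p, tofix(p[:2]),s['wrist_force'])
look('scene','c10.png')
E
python3 -c "
import cv2
a=cv2.imread('pics/c10.png')[110:310,160:480]; cv2.imwrite('pics/c10c.png',cv2.resize(a,None,fx=2.5,fy=2.5))"
```

```text
[0.58504714 0.04276555 0.06259624] [-0.0604349  -0.02477934] [-2.77263691  2.00109322 -2.10852815]
[0.5851 0.0428 0.0626] 24.62
red stripe ctr [ 0.5985 -0.0631  0.0655] fix [ 45.7 -14.1] rect [54. 17.] 87.5
   top y range [-43.4   2.5] x [13.8 79.4]
green stripe ctr [ 0.5999 -0.1273  0.0653] fix [109.9 -14.4] rect [13. 49.] 0.7
   top y range [-43.6   2.1] x [ 76.5 143. ]
blue stripe ctr [ 0.6004 -0.1903  0.0658] fix [173.  -15.5] rect [ 8. 46.] 3.3
   top y range [-45.8   1. ] x [139.6 205.4]
```

View pics/c10c.png

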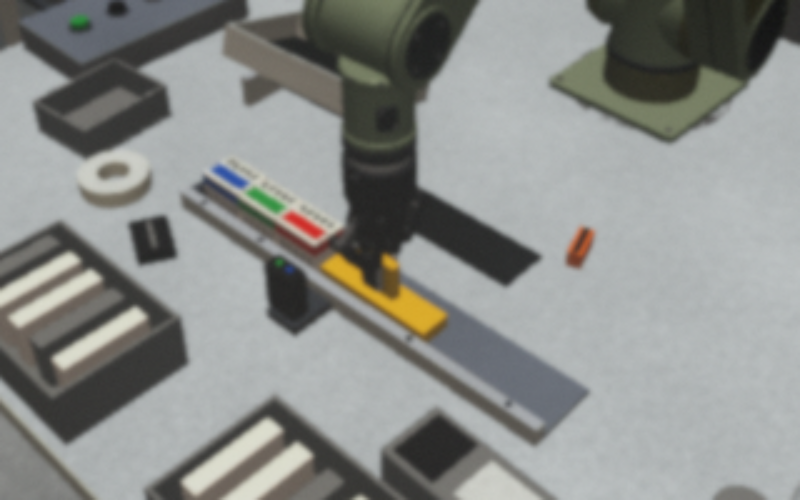

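All modules past the line (row at (275,205), red centre ≈ +46 mm). Returning the stick.

step_arm(targets=[[[-0.004,0.0,0,0,0,0,-1],[-0.004,0.02,0,0,0,0,-1],[-0.005,0.05,0.0,0,0,0,-1],[-0.005,0.055,0.04,0,0,0,-1],[-0.02,0.055,0.09,0,0,0,-1],[-0.06,0.03,0.09,0,0,0,-1],[-0.11,0.0,0.09,0,0,0,-1],[-0.155,-0.029,0.09,0,0,0,-1],[-0.155,-0.029,0.05,0,0,0,-1],[-0.155,-0.029,0.01,0,0,0,-1],[-0.155,-0.029,0.004,0,0,0,-1],[-0.155,-0.029,0.004,0,0,0,-1]]])

```text
time_s: 26.12
ee_pos: [0.4317, 0.0144, 0.0674]
ee_rot: [[-0.024, 1.0, 0.002], [1.0, 0.024, -0.0], [-0.0, 0.002, -1.0]]
wrist_force: [0.2, -0.4, -1.3]
opening: 0.013
```

```bash
python3 stick.py w11.png
```

```text
[0.4321 0.0143 0.0679] 26.18 [1.    0.024 0.003]
fin 3359 ((432.0025329589844, 16.647491455078125), (14.814465522766113, 46.81991195678711), 1.7949154376983643) 0.08344090674052183
bar 30 ((364.1448059082031, 140.88583374023438), (20.10371971130371, 4.106502056121826), 19.346342086791992) 0.02330893759553561
pad 4078 ((431.8912353515625, 50.960411071777344), (69.20565795898438, 140.703369140625), 1.235663652420044) [ 0.396 -0.019  0.003] [0.468 0.121 0.008]
```

View pics/w11.png

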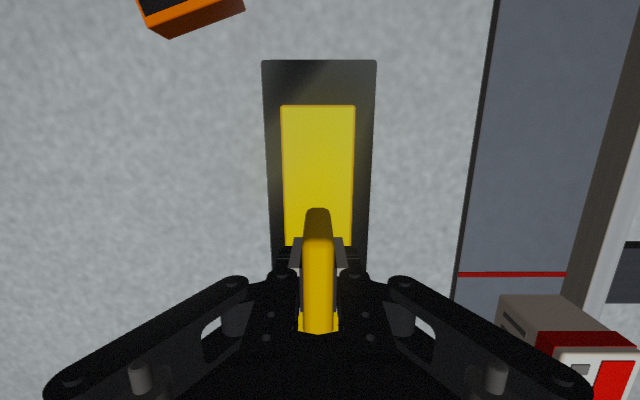

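Stick is above the centre of the pad (318,165). Lower and release.

step_arm(targets=[[[0,0,-0.006,0,0,0,-1],[0,0,-0.01,0,0,0,-1],[0,0,-0.011,0,0,0,-1],[0,0,-0.011,0,0,0,-1]]])

```text
time_s: 26.68
ee_pos: [0.431, 0.014, 0.0567]
ee_rot: [[-0.023, 1.0, 0.001], [1.0, 0.023, 0.0], [0.0, 0.001, -1.0]]
wrist_force: [-2.0, -0.8, 6.3]
opening: 0.0129
```

step_arm(targets=[[[0,0,0,0,0,0,-0.3],[0,0,0,0,0,0,-0.2],[0,0,0,0,0,0,-0.2],[0,0,0.04,0,0,0,-0.2],[0,0,0.09,0,0,0,0],[0,0,0.14,0,0,0,1],[0,0,0.14,0,0,0,1]]], grip_force=50)

```text
time_s: 27.55
ee_pos: [0.4331, 0.014, 0.1994]
ee_rot: [[-0.023, 1.0, 0.009], [1.0, 0.023, 0.0], [-0.0, 0.009, -1.0]]
wrist_force: [1.0, -0.3, -1.3]
opening: 0.0769
```

```bash
python3 stick.py w12.png
```

```text
[0.4315 0.014  0.1971] 27.6 [1.    0.023 0.004]
fin 772 ((430.76153564453125, 14.295026779174805), (13.395101547241211, 49.9615478515625), 1.0808621644973755) 0.07288062743123933
bar 4709 ((416.46722412109375, 35.661537170410156), (90.84715270996094, 260.9978942871094), 14.732315063476562) 0.02534951949856784
pad 1816 ((432.598388671875, 16.681777954101562), (68.4051742553711, 208.88302612304688), 1.4284296035766602) [ 0.396 -0.088  0.003] [0.469 0.121 0.008]
```

View pics/w12.png

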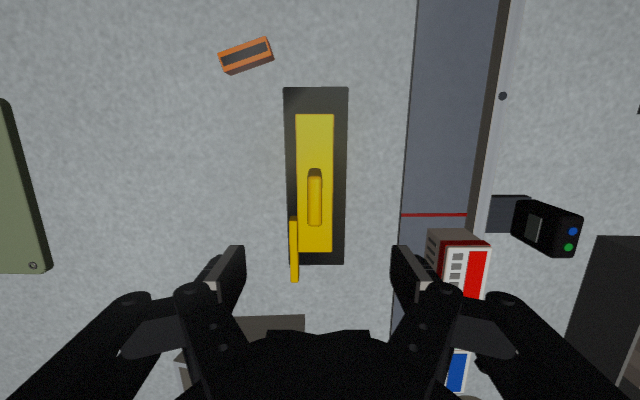

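Stick on the pad at (315,195). Next, look at the rack.

step_arm(targets=[[[0,-0.045,0.04,0,0,0,1],[-0.01,-0.095,0.08,0,0,0,1],[-0.015,-0.15,0.1,0,0,0,1],[-0.02,-0.205,0.11,0,0,0,1],[-0.025,-0.26,0.11,0,0,0,1],[-0.03,-0.31,0.11,0,0,0,1],[-0.03,-0.35,0.11,0,0,0,1],[-0.03,-0.35,0.11,0,0,0,1],[-0.03,-0.35,0.11,0,0,0,1]]])

```text
time_s: 28.72
ee_pos: [0.4003, -0.3352, 0.3042]
ee_rot: [[-0.023, 1.0, -0.002], [1.0, 0.023, 0.003], [0.003, -0.002, -1.0]]
wrist_force: [0.7, 0.2, -0.4]
opening: 0.0856
```

```bash
python3 - <<'E'
from h import *
im,d,K,T=shot('wrist','w13.png'); s=r.get_state(); print(np.round(s['ee_pos'],4),s['time_s'])
np.savez('pics/w13.npz',im=im,d=d,K=K,T=T)
E
```

```text
[ 0.4005 -0.3349  0.3047] 28.775
```

View pics/w13.png

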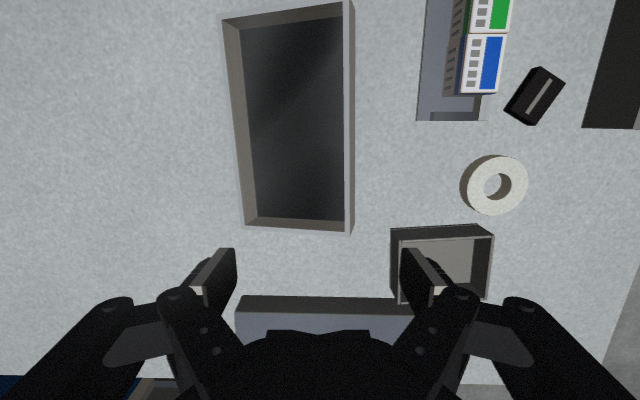

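The rack deck spans (245–345, 15–230), with edges on all four sides.

```bash
python3 - <<'E'
from topdown import *
z=np.load('pics/w13.npz'); im,d,K,T=[z[k] for k in('im','d','K','T')]
P=cloud(d,K,T); v,u=np.mgrid[0:400,0:640]
core=(u>255)&(u<335)&(v>35)&(v<210)&(d>0)
q=P[core]; c=q.mean(0); n=np.linalg.svd(q-c,full_matrices=False)[2][2]; n*=np.sign(n[2]); print('n',n,'tilt',np.degrees(np.arccos(n[2])),'res',np.std((q-c)@n))
az=np.degrees(np.arctan2(-n[1],-n[0])); print('uphill az',az)
reg=(u>215)&(u<365)&(v>0)&(v<245)&(d>0)
h=(P-c)@n
deck=reg&(abs(h)<.005)
ex=np.array([1,0,0])-n*n[0]; ex/=np.linalg.norm(ex); ey=np.cross(n,ex)
def ab(m): w=P[m]-c; return np.stack([w@ex,w@ey],-1)
# restrict to connected dark
k,l,st,_=cv2.connectedComponentsWithStats(deck.astype(np.uint8)); i=l[120,290]; A=ab(l==i)
rr=cv2.minAreaRect((A*1000).astype(np.float32)); print('deck rect',rr)
top=reg&(h>.03)&(h<.042); B=ab(top); rb=cv2.minAreaRect((B*1000).astype(np.float32)); print('edge rect',rb,top.sum())
for nm,R_ in(('deck',rr),('edge',rb)):
    o=c+ex*R_[0][0]/1000+ey*R_[0][1]/1000; print(nm,'origin',np.round(o,4))
print('ex',ex,'ey',ey,'c',c)
for nm,M in (('deck',A),('edge',B)):
    print(nm,np.round(np.percentile(M,[0.5,1,99,99.5],axis=0)*1000,1).tolist())
E
```

```text
n [-0.25749234 -0.01454918  0.9661708 ] tilt 14.945672956355263 res 0.0007243328219477412
uphill az 3.2339638989724464
deck rect ((-1.4719581604003906, -5.628334045410156), (125.01117706298828, 233.3544158935547), 3.4051036834716797)
edge rect ((1.8266944885253906, -5.4621429443359375), (143.16380310058594, 245.01502990722656), 3.3602523803710938) 4677
deck origin [ 0.3683 -0.2728  0.0705]
edge origin [ 0.3715 -0.2726  0.0713]
ex [ 0.96628034 -0.00387703  0.25746315] ey [0.         0.99988664 0.01505689] c [ 0.36976115 -0.26714176  0.07092424]
deck [[-67.6, -121.8], [-66.0, -119.8], [61.3, 110.3], [63.0, 111.7]]
edge [[-74.2, -129.2], [-73.5, -128.1], [78.0, 116.0], [78.8, 116.3]]
```

step_arm(targets=[[[0.045,0.03,-0.02,0,0,0,1],[0.09,0.065,-0.045,0,0,0,1],[0.135,0.1,-0.07,0,0,0,1],[0.17,0.13,-0.1,0,0,0,1],[0.192,0.144,-0.13,0,0,0,0.5],[0.192,0.144,-0.145,0,0,0,0.5],[0.192,0.144,-0.145,0,0,0,0.5]]])

```text
time_s: 29.65
ee_pos: [0.5914, -0.1913, 0.1599]
ee_rot: [[-0.024, 1.0, -0.003], [1.0, 0.024, 0.001], [0.001, -0.003, -1.0]]
wrist_force: [-0.1, -0.8, -0.1]
opening: 0.0635
```

```bash
python3 row.py wrist w14.png; python3 look.py .592 -.19 w14b.png .056 .072; python3 - <<'E'
import numpy as np
from scipy.spatial.transform import Rotation as Ro
a=np.deg2rad(3.35); t=np.deg2rad(15)
xd=np.array([np.cos(t)*np.cos(a),np.cos(t)*np.sin(a),np.sin(t)]); yd=np.array([-np.sin(a),np.cos(a),0]); zd=np.cross(xd,yd)
Y=xd;Z=-zd;X=np.cross(Y,Z); Rt=np.c_[X,Y,Z]
b=np.deg2rad(1.3); Y0=np.array([np.cos(b),np.sin(b),0]);Z0=np.array([0,0,-1.]);R0=np.c_[np.cross(Y0,Z0),Y0,Z0]
print(Ro.from_matrix(Rt@R0.T).as_rotvec(degrees=True)); Od=np.array([.371,-.2726,.070])
for s in(-.07,0,.07): print(s,np.round(Od+s*yd+.05*zd,4))
print(zd)
E
```

```text
[ 0.592  -0.192   0.1612] 29.7
red stripe ctr [ 0.5981 -0.0657  0.0661] fix [ 48.4 -14.5] rect [17. 50.] 1.5
   top y range [-45.1  -0.3] x [24.9 81.8]
green stripe ctr [ 0.5996 -0.1294  0.0661] fix [112.1 -14.7] rect [17. 56.] 1.3
   top y range [-45.3  -0.5] x [ 78.7 145.3]
blue stripe ctr [ 0.6001 -0.1907  0.0661] fix [173.4 -15.9] rect [16. 55.] 1.4
   top y range [-46.6  -1.9] x [140.  205.5]
[ 0.5924 -0.1925  0.162 ] 29.75 0.064
((591.4938354492188, -177.01512145996094), (47.395137786865234, 93.9647216796875), 0.10669507086277008) 6391
[  0.60854885 -14.98844764   2.03827737]
-0.07 [ 0.3622 -0.3432  0.1183]
0 [ 0.3581 -0.2734  0.1183]
0.07 [ 0.354  -0.2035  0.1183]
[-0.25837678 -0.01512415  0.96592583]
```

View pics/w14.png

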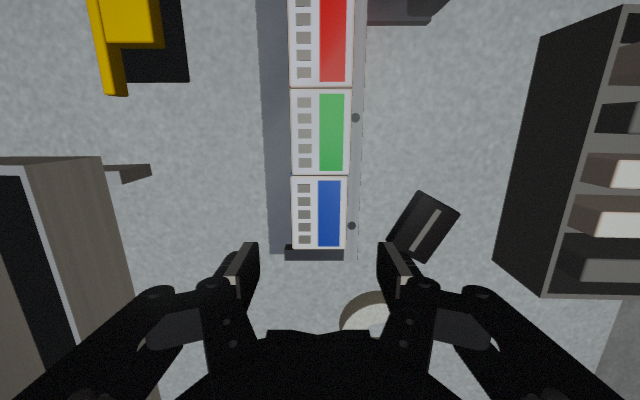

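Blue at (319,212) centred; cover (420,225) outside the finger's reach.

step_arm(targets=[[[-0.001,0.001,-0.05,0,0,0,0.5],[-0.001,0.001,-0.09,0,0,0,0.5],[-0.001,0.001,-0.103,0,0,0,0.5],[-0.001,0.001,-0.103,0,0,0,-1],[-0.001,0.001,-0.103,0,0,0,-1],[-0.001,0.001,-0.103,0,0,0,-1],[-0.001,0.001,-0.103,0,0,0,-1],[-0.001,0.001,-0.103,0,0,0,-1]]], grip_force=50)

```text
time_s: 30.75
ee_pos: [0.5926, -0.1916, 0.059]
ee_rot: [[-0.023, 1.0, 0.003], [1.0, 0.023, -0.001], [-0.001, 0.003, -1.0]]
wrist_force: [-0.2, -2.9, 4.5]
opening: 0.0451
```

step_arm(targets=[[[0,0,0.06,0,0,0,-1],[0,0,0.12,0,0,0,-1],[0,0,0.14,0,0,0,-1],[0,0,0.14,0,0,0,-1]]])

```text
time_s: 31.25
ee_pos: [0.5921, -0.1908, 0.1992]
ee_rot: [[-0.023, 1.0, 0.003], [1.0, 0.023, -0.0], [-0.0, 0.003, -1.0]]
wrist_force: [0.2, -0.0, -3.3]
opening: 0.0451
```

step_arm(targets=[[[-0.045,-0.028,0.03,0,-5,0.7,-1],[-0.09,-0.056,0.04,0.2,-10,1.4,-1],[-0.135,-0.085,0.04,0.6,-15,2,-1],[-0.18,-0.113,0.04,0.6,-15,2,-1],[-0.22,-0.14,0.04,0.6,-15,2,-1],[-0.245,-0.153,0.03,0.6,-15,2,-1],[-0.245,-0.153,0.0,0.6,-15,2,-1],[-0.245,-0.153,-0.02,0.6,-15,2,-1],[-0.245,-0.153,-0.02,0.6,-15,2,-1],[-0.245,-0.153,-0.02,0.6,-15,2,-1]]])

```text
time_s: 32.5
ee_pos: [0.3468, -0.3438, 0.1776]
ee_rot: [[-0.058, 0.964, 0.258], [0.998, 0.056, 0.016], [0.001, 0.259, -0.966]]
wrist_force: [-0.3, 0.3, -2.2]
opening: 0.0453
```

```bash
cat > deck.py <<'E'
from h import *
a=np.deg2rad(3.35); t=np.deg2rad(15)
xd=np.array([np.cos(t)*np.cos(a),np.cos(t)*np.sin(a),np.sin(t)]); yd=np.array([-np.sin(a),np.cos(a),0]); zd=np.cross(xd,yd); Od=np.array([.371,-.2726,.070])
def st():
    s=r.get_state(); p=np.array(s['ee_pos']); w=p-Od; print('TCP',np.round(p,4),'deck',np.round([w@xd,w@yd,w@zd],4)*1000,'z.ang',np.round(np.degrees(np.arccos(-np.array(s['ee_rot'])[:,2]@zd)),2),'jaw ang',np.round(np.degrees(np.arccos(np.array(s['ee_rot'])[:,1]@xd)),2),'open',s['opening'],'t',round(s['time_s'],2),'F',np.round(s['wrist_force'],1))
if __name__=='__main__': st(); im,d,K,T=shot('wrist',sys.argv[1])
E
python3 deck.py w15.png
```

```text
TCP [ 0.3468 -0.3438  0.1776] deck [  0.4 -69.7 111.2] z.ang 0.04 jaw ang 0.04 open 0.045330822247598275 t 32.5 F [-0.3  0.3 -2.2]
```

View pics/w15.png

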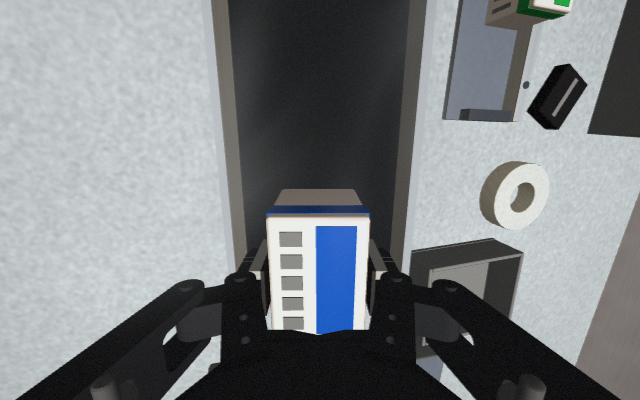

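Blue centred between the rack's long edges; lowering along the deck normal.

step_arm(targets=[[[0.0075,0.0005,-0.028,0,0,0,-1],[0.012,0.0007,-0.045,0,0,0,-1],[0.0147,0.0009,-0.055,0,0,0,-1],[0.0147,0.0009,-0.055,0,0,0,-1]]])

```text
time_s: 33.05
ee_pos: [0.3616, -0.343, 0.1228]
ee_rot: [[-0.058, 0.964, 0.258], [0.998, 0.056, 0.015], [0.0, 0.259, -0.966]]
wrist_force: [-0.1, 0.1, -1.4]
opening: 0.0453
```

step_arm(targets=[[[0.0004,0,-0.0015,0,0,0,-1],[0.0004,0,-0.0015,0,0,0,-1]]])

```text
time_s: 33.3
ee_pos: [0.3619, -0.3434, 0.1219]
ee_rot: [[-0.058, 0.964, 0.259], [0.998, 0.056, 0.014], [-0.001, 0.26, -0.966]]
wrist_force: [1.3, 0.1, -2.7]
opening: 0.0449
```

step_arm(targets=[[[0.0003,0,-0.001,0,0,0,-1],[0.0003,0,-0.001,0,0,0,-1]]])

```text
time_s: 33.55
ee_pos: [0.3621, -0.3432, 0.1205]
ee_rot: [[-0.058, 0.964, 0.259], [0.998, 0.056, 0.015], [-0.0, 0.259, -0.966]]
wrist_force: [-0.2, -0.3, -2.0]
opening: 0.0452
```

step_arm(targets=[[[0.0003,0,-0.001,0,0,0,-1],[0.0003,0,-0.001,0,0,0,-1]]])

```text
time_s: 33.8
ee_pos: [0.3624, -0.3431, 0.1192]
ee_rot: [[-0.058, 0.964, 0.259], [0.998, 0.056, 0.015], [0.0, 0.259, -0.966]]
wrist_force: [-0.1, 0.2, -3.0]
opening: 0.0452
```

step_arm(targets=[[[0.0003,0,-0.001,0,0,0,-1],[0.0003,0,-0.001,0,0,0,-1]]])

```text
time_s: 34.05
ee_pos: [0.3624, -0.3431, 0.1192]
ee_rot: [[-0.058, 0.964, 0.259], [0.998, 0.056, 0.015], [-0.0, 0.259, -0.966]]
wrist_force: [-4.6, 1.6, 6.4]
opening: 0.0454
```

step_arm(targets=[[[0,0,0,0,0,0,0.3],[0,0,0,0,0,0,0.4],[0,0,0,0,0,0,0.4],[-0.008,0,0.03,0,0,0,0.4],[-0.0155,-0.001,0.058,0,0,0,0.4],[-0.0155,-0.001,0.1,0,5,0,0.5],[-0.0155,-0.001,0.13,0,10,0,0.5],[-0.0155,-0.001,0.13,0,10,0,0.5]]])

```text
time_s: 35.05
ee_pos: [0.3492, -0.3452, 0.2508]
ee_rot: [[-0.059, 0.994, 0.091], [0.998, 0.058, 0.01], [0.005, 0.092, -0.996]]
wrist_force: [0.4, 0.4, -0.9]
opening: 0.064
```

```bash
python3 deck.py w16.png
```

```text
TCP [ 0.3492 -0.3452  0.2508] deck [ 21.7 -71.2 181.3] z.ang 9.74 jaw ang 9.74 open 0.06395926901429139 t 35.05 F [ 0.4  0.4 -0.9]
```

View pics/w16.png

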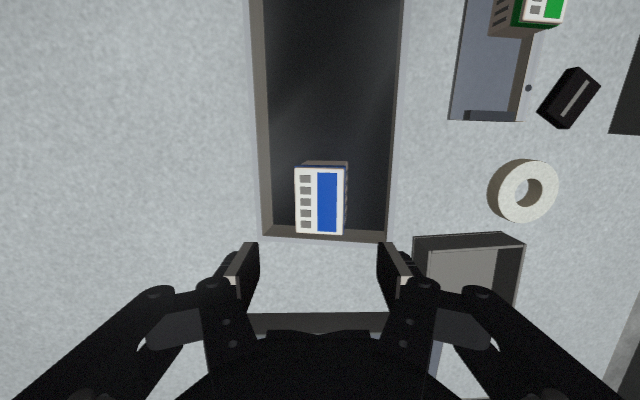

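Blue stands flat on the deck at (320,200). Next green.

step_arm(targets=[[[0.045,0.04,0,0,2.5,-1,0.5],[0.09,0.08,0,-0.3,5.2,-2,0.5],[0.135,0.12,0,-0.3,5.2,-2,0.5],[0.18,0.16,-0.01,-0.3,5.2,-2,0.5],[0.215,0.19,-0.05,-0.3,5.2,-2,0.5],[0.244,0.215,-0.09,-0.3,5.2,-2,0.5],[0.244,0.215,-0.09,-0.3,5.2,-2,0.5],[0.244,0.215,-0.09,-0.3,5.2,-2,0.5]]])

```text
time_s: 36.1
ee_pos: [0.5902, -0.1295, 0.1576]
ee_rot: [[-0.021, 1.0, -0.005], [1.0, 0.021, 0.009], [0.009, -0.005, -1.0]]
wrist_force: [-1.6, -0.9, -0.2]
opening: 0.0642
```

```bash
python3 row.py wrist w17.png;python3 deck.py w17b.png; python3 -c "
from row import *
print(toworld(.1115,-.023),np.array(r.get_state()['ee_rot']).round(3))"
```

```text
[ 0.5906 -0.1299  0.1586] 36.15
red stripe ctr [ 0.5972 -0.0605  0.0661] fix [ 43.1 -15.3] rect [17. 55.] 0.7
   top y range [-46.   -1.2] x [13.2 76.5]
green stripe ctr [ 0.5981 -0.1247  0.0661] fix [107.4 -16.1] rect [17. 56.] 1.2
   top y range [-46.6  -1.9] x [ 74. 139.]
TCP [ 0.5906 -0.1299  0.1586] deck [242.7 129.6  26.7] z.ang 15.17 jaw ang 15.33 open 0.06396326685306954 t 36.15 F [ 0.3 -0.2  0.8]
[ 0.59132661 -0.12906386] [[-0.02   1.    -0.002]
 [ 1.     0.02   0.008]
 [ 0.008 -0.002 -1.   ]]
```

View pics/w17.png

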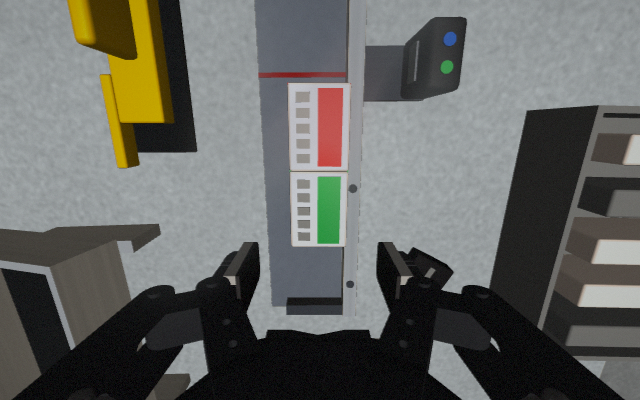

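Green at (318,210); a 5 mm shift along the row to centre.

step_arm(targets=[[[-0.0005,0.005,-0.04,-0.5,0,0,0.5],[-0.0005,0.005,-0.085,-0.5,0,0,0.5],[-0.0005,0.005,-0.1,-0.5,0,0,0.5],[-0.0005,0.005,-0.1,-0.5,0,0,-1],[-0.0005,0.005,-0.1,-0.5,0,0,-1],[-0.0005,0.005,-0.1,-0.5,0,0,-1],[-0.0005,0.005,-0.1,-0.5,0,0,-1],[-0.0005,0.005,-0.1,-0.5,0,0,-1],[-0.0005,0.005,-0.05,-0.5,0,0,-1],[-0.0005,0.005,0.01,-0.5,0,0,-1],[-0.0005,0.005,0.04,-0.5,0,0,-1],[-0.0005,0.005,0.04,-0.5,0,0,-1]]])

```text
time_s: 37.7
ee_pos: [0.5918, -0.1239, 0.2007]
ee_rot: [[-0.021, 1.0, 0.002], [1.0, 0.021, -0.001], [-0.001, 0.002, -1.0]]
wrist_force: [0.8, -0.4, -2.3]
opening: 0.0451
```

step_arm(targets=[[[-0.045,-0.028,0.03,0,-5,0.7,-1],[-0.09,-0.056,0.04,0.2,-10,1.4,-1],[-0.135,-0.085,0.04,0.6,-15,2.1,-1],[-0.18,-0.113,0.04,0.6,-15,2.1,-1],[-0.22,-0.137,0.04,0.6,-15,2.1,-1],[-0.248,-0.15,0.03,0.6,-15,2.1,-1],[-0.248,-0.15,0.0,0.6,-15,2.1,-1],[-0.248,-0.15,-0.023,0.6,-15,2.1,-1],[-0.248,-0.15,-0.023,0.6,-15,2.1,-1],[-0.248,-0.15,-0.023,0.6,-15,2.1,-1]]])

```text
time_s: 38.95
ee_pos: [0.3428, -0.2739, 0.1751]
ee_rot: [[-0.058, 0.965, 0.255], [0.998, 0.056, 0.015], [0.0, 0.255, -0.967]]
wrist_force: [-0.6, 0.3, -1.6]
opening: 0.0456
```

```bash
python3 deck.py w18.png
```

```text
TCP [ 0.3428 -0.2739  0.1751] deck [-1.000e-01  3.000e-01  1.088e+02] z.ang 0.2 jaw ang 0.21 open 0.04561391915811941 t 38.95 F [-0.6  0.3 -1.6]
```

View pics/w18.png

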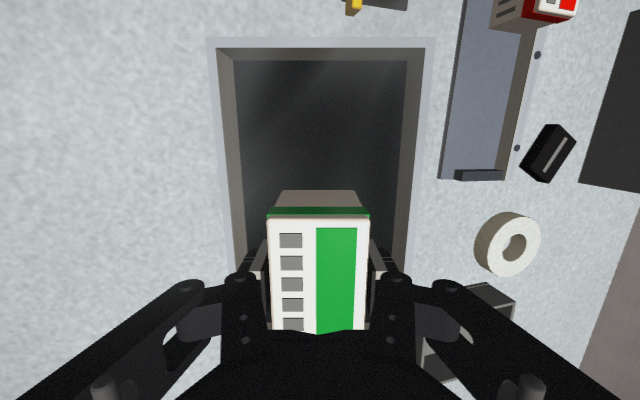

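step_arm(targets=[[[0.0075,0.0004,-0.028,0,0,0,-1],[0.012,0.0006,-0.045,0,0,0,-1],[0.0145,0.0006,-0.054,0,0,0,-1],[0.0145,0.0006,-0.054,0,0,0,-1]]])

```text
time_s: 39.5
ee_pos: [0.3575, -0.2735, 0.1215]
ee_rot: [[-0.058, 0.965, 0.256], [0.998, 0.056, 0.015], [-0.0, 0.256, -0.967]]
wrist_force: [0.0, 0.8, -2.2]
opening: 0.0453
```

step_arm(targets=[[[0.0003,0,-0.001,0,0,0,-1],[0.0003,0,-0.001,0,0,0,-1]]])

```text
time_s: 39.75
ee_pos: [0.3577, -0.2738, 0.1209]
ee_rot: [[-0.058, 0.965, 0.256], [0.998, 0.056, 0.014], [-0.001, 0.257, -0.966]]
wrist_force: [0.6, -0.3, -2.8]
opening: 0.0452
```

step_arm(targets=[[[0.0003,0,-0.001,0,0,0,-1],[0.0003,0,-0.001,0,0,0,-1]]])

```text
time_s: 40.0
ee_pos: [0.3578, -0.2735, 0.1194]
ee_rot: [[-0.058, 0.965, 0.256], [0.998, 0.056, 0.014], [-0.001, 0.256, -0.967]]
wrist_force: [0.6, -0.0, -2.4]
opening: 0.0454
```

step_arm(targets=[[[0.0003,0,-0.001,0,0,0,-1],[0.0003,0,-0.001,0,0,0,-1]]])

```text
time_s: 40.25
ee_pos: [0.3579, -0.2736, 0.1191]
ee_rot: [[-0.058, 0.965, 0.256], [0.998, 0.056, 0.014], [-0.001, 0.256, -0.967]]
wrist_force: [-5.1, 1.1, 6.5]
opening: 0.0449
```

step_arm(targets=[[[0.0002,0,-0.0007,0,0,0,-1],[0.0002,0,-0.0007,0,0,0,-1]]])

```text
time_s: 40.5
ee_pos: [0.358, -0.2736, 0.1191]
ee_rot: [[-0.058, 0.965, 0.256], [0.998, 0.057, 0.014], [-0.001, 0.256, -0.967]]
wrist_force: [-9.6, 1.9, 15.4]
opening: 0.0455
```

Seated. Release and rise.

step_arm(targets=[[[-0.0003,0,0.001,0,0,0,0.3],[-0.0003,0,0.001,0,0,0,0.4],[-0.0003,0,0.001,0,0,0,0.4],[-0.008,0,0.03,0,0,0,0.4],[-0.0155,-0.001,0.058,0,0,0,0.4],[-0.0155,-0.001,0.1,0,5,0,0.5],[-0.0155,-0.001,0.13,0,10,0,0.5],[-0.0155,-0.001,0.13,0,10,0,0.5]]])

```text
time_s: 41.5
ee_pos: [0.3449, -0.2755, 0.2498]
ee_rot: [[-0.059, 0.994, 0.088], [0.998, 0.058, 0.011], [0.006, 0.089, -0.996]]
wrist_force: [0.6, -0.1, -0.3]
opening: 0.0643
```

```bash
python3 deck.py w19.png
```

```text
TCP [ 0.3449 -0.2755  0.2498] deck [ 21.3  -1.4 180.5] z.ang 9.92 jaw ang 9.92 open 0.06434613000479424 t 41.5 F [ 0.6 -0.1 -0.3]
```

View pics/w19.png

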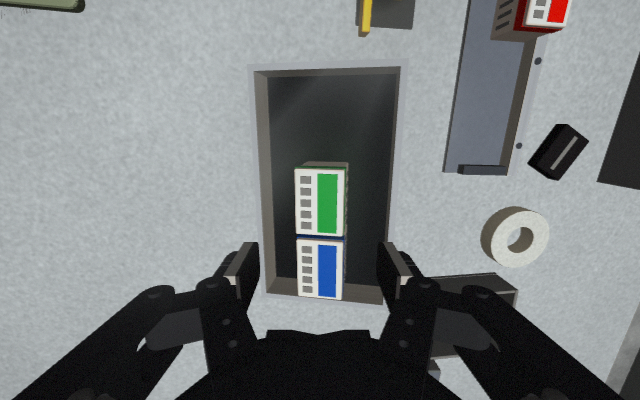

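Green (320,200) and blue (320,268) sit in a row. Now red.

step_arm(targets=[[[0.045,0.04,0,0,2.5,-1,0.5],[0.09,0.08,0,-0.8,5.1,-2,0.5],[0.135,0.12,0,-0.8,5.1,-2,0.5],[0.18,0.16,-0.01,-0.8,5.1,-2,0.5],[0.215,0.19,-0.05,-0.8,5.1,-2,0.5],[0.245,0.213,-0.09,-0.8,5.1,-2,0.5],[0.245,0.213,-0.09,-0.8,5.1,-2,0.5],[0.245,0.213,-0.09,-0.8,5.1,-2,0.5]]])

```text
time_s: 42.55
ee_pos: [0.5867, -0.0619, 0.1568]
ee_rot: [[-0.022, 1.0, -0.007], [1.0, 0.022, -0.001], [-0.0, -0.007, -1.0]]
wrist_force: [-0.4, -0.2, 0.2]
opening: 0.0642
```

```bash
python3 row.py wrist w20.png; python3 look.py .589 -.062 w20b.png .058 .072; python3 -c "
from row import *
print(np.array(r.get_state()['ee_rot']).round(3))"
```

```text
[ 0.5871 -0.0623  0.1579] 42.6
red stripe ctr [ 0.5967 -0.0593  0.0661] fix [ 41.9 -15.8] rect [18. 55.] 1.3
   top y range [-46.5  -1.7] x [10.8 72.8]
[ 0.5873 -0.0624  0.1585] 42.65 0.0642
((588.445556640625, -59.508697509765625), (46.0502815246582, 63.427120208740234), 1.4184571504592896) 4301
[[-0.021  1.    -0.004]
 [ 1.     0.021 -0.001]
 [-0.001 -0.004 -1.   ]]
```

View pics/w20.png

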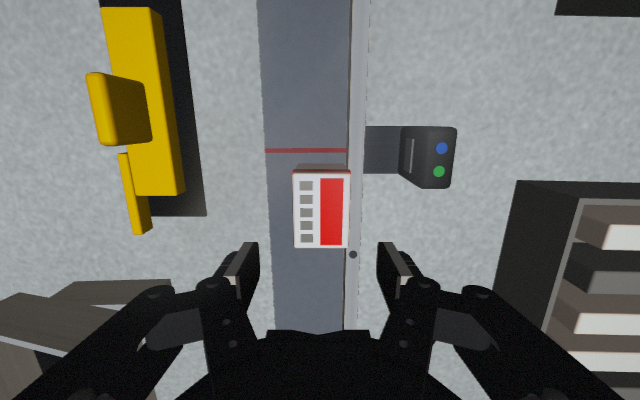

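Red at (321,210); reader (428,157) clear.

step_arm(targets=[[[0.001,0.003,-0.04,0,0,0,0.5],[0.001,0.003,-0.085,0,0,0,0.5],[0.001,0.003,-0.1,0,0,0,0.5],[0.001,0.003,-0.1,0,0,0,-1],[0.001,0.003,-0.1,0,0,0,-1],[0.001,0.003,-0.1,0,0,0,-1],[0.001,0.003,-0.1,0,0,0,-1],[0.001,0.003,-0.1,0,0,0,-1],[0.001,0.003,-0.05,0,0,0,-1],[0.001,0.003,0.01,0,0,0,-1],[0.001,0.003,0.04,0,0,0,-1],[0.001,0.003,0.04,0,0,0,-1]]])

```text
time_s: 44.15
ee_pos: [0.5901, -0.0586, 0.2001]
ee_rot: [[-0.022, 1.0, 0.001], [1.0, 0.022, -0.001], [-0.001, 0.001, -1.0]]
wrist_force: [0.6, -0.1, -3.4]
opening: 0.0453
```

step_arm(targets=[[[-0.045,-0.028,0.03,0,-5,0.7,-1],[-0.09,-0.056,0.04,0.2,-10,1.4,-1],[-0.135,-0.085,0.04,0.6,-15,2.1,-1],[-0.18,-0.113,0.04,0.6,-15,2.1,-1],[-0.22,-0.132,0.04,0.6,-15,2.1,-1],[-0.25,-0.1445,0.03,0.6,-15,2.1,-1],[-0.25,-0.1445,0.0,0.6,-15,2.1,-1],[-0.25,-0.1445,-0.022,0.6,-15,2.1,-1],[-0.25,-0.1445,-0.022,0.6,-15,2.1,-1],[-0.25,-0.1445,-0.022,0.6,-15,2.1,-1]]])

```text
time_s: 45.4
ee_pos: [0.3388, -0.203, 0.1754]
ee_rot: [[-0.058, 0.966, 0.253], [0.998, 0.057, 0.015], [-0.0, 0.254, -0.967]]
wrist_force: [0.1, -0.4, -1.1]
opening: 0.0453
```

```bash
python3 deck.py w21.png
```

```text
TCP [ 0.3388 -0.203   0.1754] deck [  0.2  71.4 109.1] z.ang 0.31 jaw ang 0.31 open 0.04526896383338513 t 45.4 F [ 0.1 -0.4 -1.1]
```

View pics/w21.png

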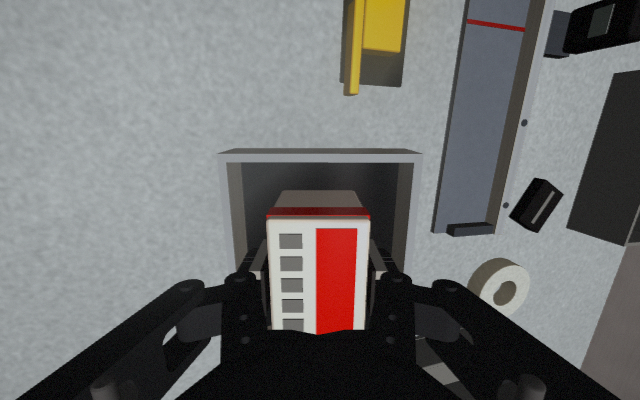

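step_arm(targets=[[[0.0075,0.0004,-0.028,0,0,0,-1],[0.012,0.0006,-0.045,0,0,0,-1],[0.0147,0.0006,-0.055,0,0,0,-1],[0.0147,0.0006,-0.055,0,0,0,-1]]])

```text
time_s: 45.95
ee_pos: [0.3537, -0.2023, 0.1206]
ee_rot: [[-0.059, 0.966, 0.254], [0.998, 0.057, 0.015], [-0.0, 0.254, -0.967]]
wrist_force: [0.0, -0.6, -1.1]
opening: 0.0453
```

step_arm(targets=[[[0.0003,0,-0.001,0,0,0,-1],[0.0003,0,-0.001,0,0,0,-1]]])

```text
time_s: 46.2
ee_pos: [0.3541, -0.2026, 0.1202]
ee_rot: [[-0.058, 0.965, 0.255], [0.998, 0.057, 0.013], [-0.002, 0.255, -0.967]]
wrist_force: [0.2, -0.4, -2.5]
opening: 0.0453
```

step_arm(targets=[[[0.0003,0,-0.001,0,0,0,-1],[0.0003,0,-0.001,0,0,0,-1]]])

```text
time_s: 46.45
ee_pos: [0.3541, -0.2024, 0.1188]
ee_rot: [[-0.058, 0.965, 0.254], [0.998, 0.057, 0.014], [-0.001, 0.254, -0.967]]
wrist_force: [-0.2, 0.1, -2.8]
opening: 0.0452
```

step_arm(targets=[[[0.0003,0,-0.001,0,0,0,-1],[0.0003,0,-0.001,0,0,0,-1]]])

```text
time_s: 46.7
ee_pos: [0.3542, -0.2025, 0.1185]
ee_rot: [[-0.059, 0.965, 0.254], [0.998, 0.057, 0.014], [-0.001, 0.255, -0.967]]
wrist_force: [-7.0, 0.0, 10.0]
opening: 0.0451
```

step_arm(targets=[[[0,0,0.0005,0,0,0,0.3],[0,0,0.0005,0,0,0,0.4],[0,0,0.0005,0,0,0,0.4],[-0.008,0,0.03,0,0,0,0.4],[-0.0155,-0.001,0.058,0,0,0,0.4],[-0.0155,-0.03,0.1,0,5,0,0.5],[0,-0.08,0.14,0,10,0,0.5],[0.02,-0.12,0.17,0,15,0,0.5],[0.03,-0.135,0.185,0,15,0,0.5],[0.03,-0.135,0.185,0,15,0,0.5],[0.03,-0.135,0.185,0,15,0,0.5]]])

```text
time_s: 48.08
ee_pos: [0.3835, -0.3363, 0.3015]
ee_rot: [[-0.057, 0.998, -0.007], [0.998, 0.057, 0.016], [0.017, -0.006, -1.0]]
wrist_force: [-0.7, 0.6, 0.3]
opening: 0.0645
```

```bash
cat > final.py <<'E'
from deck import *
im,d,K,T=shot('wrist',sys.argv[1]); P=cloud(d,K,T); hsv=cv2.cvtColor(im,cv2.COLOR_RGB2HSV).astype(int); H,S,V=[hsv[...,i] for i in range(3)]
col=dict(red=((H<8)|(H>172))&(S>130),green=(H>50)&(H<80)&(S>110),blue=(H>100)&(H<125)&(S>150))
W=P-Od; D=np.stack([W@xd,W@yd,W@zd],-1)
for c,m in col.items():
    m=m&(d>0)&(D[...,2]>.045)&(D[...,2]<.07)&(abs(D[...,1])<.13)&(abs(D[...,0])<.06)
    q=D[m]; g=np.median(q,0)
    b=D[(d>0)&(abs(D[...,2]-g[2])<.006)]; b=b[(abs(b[:,1]-g[1])<.034)&(abs(b[:,0]-g[0])<.045)]
    cc=b-b.mean(0); n=np.linalg.svd(cc,full_matrices=False)[2][2]
    print(c,'n',m.sum(),'stripe',np.round(g*1000,1),'face x',np.round(np.percentile(b[:,0],[1,99])*1000,1),'y',np.round(np.percentile(b[:,1],[1,99])*1000,1),'tilt',np.degrees(np.arccos(abs(n[2]))).round(2))
st()
im2,_=r.capture('scene'); cv2.imwrite('pics/cfin.png',cv2.resize(im2[90:330,60:560],None,fx=1.6,fy=1.6)[:,:,::-1])
E
python3 final.py w22.png
```

```text
red n 1226 stripe [ 9.5 71.1 57.7] face x [-21.5  23.5] y [ 38.1 100.7] tilt 0.55
green n 870 stripe [ 8.8 -0.8 57.8] face x [-21.7  23.4] y [-32.5  29.9] tilt 0.74
blue n 612 stripe [-22.  -77.4  57.9] face x [-58.9  -2.3] y [-108.5  -44.8] tilt 0.88
TCP [ 0.3834 -0.3362  0.3016] deck [ 68.3 -64.2 221.5] z.ang 15.38 jaw ang 15.35 open 0.06422147914704224 t 48.12 F [ 0.1  0.9 -0.3]
```

View pics/w22.png

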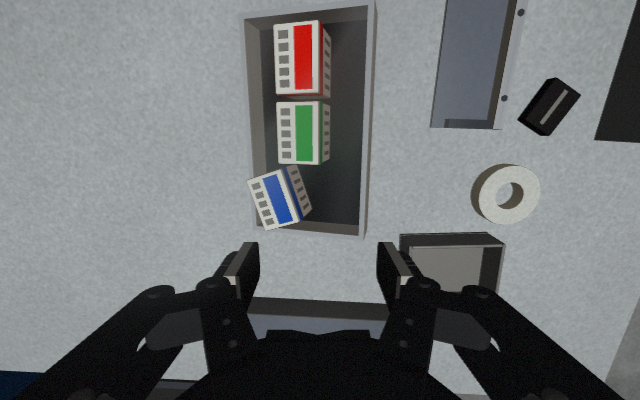

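View pics/cfin.png

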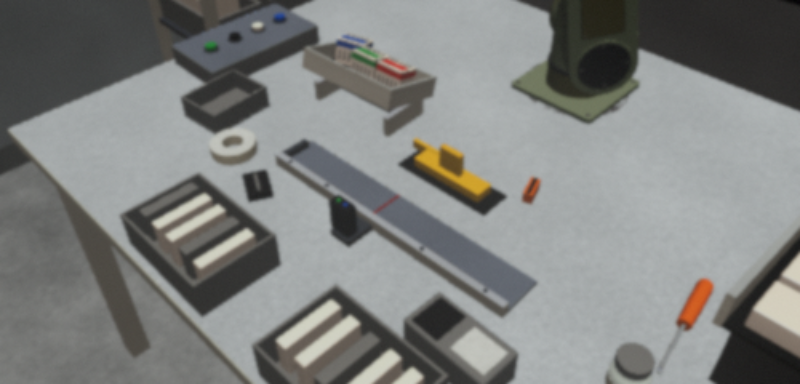

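Red (300,60) and green (302,132) are in place; blue (280,198) was knocked: turned about 20° and slid downhill. Checking its pose precisely.

```bash
python3 - <<'E'
from deck import *
im,d,K,T=shot('wrist','w23.png'); P=cloud(d,K,T); W=P-Od; D=np.stack([W@xd,W@yd,W@zd],-1)
v,u=np.mgrid[0:400,0:640]
# top face blob: h 52..64 within region, yd<-38
m=(d>0)&(D[...,2]>.053)&(D[...,2]<.063)&(D[...,1]<-.034)&(D[...,1]>-.14)&(abs(D[...,0])<.09)
k,l,s_,c_=cv2.connectedComponentsWithStats(m.astype(np.uint8)); i=1+np.argmax(s_[1:,4])
q=D[l==i]; rr=cv2.minAreaRect((q[:,:2]*1000).astype(np.float32)); print(rr, s_[i,4]); print(np.round(cv2.boxPoints(rr),1).tolist())
cc=q-q.mean(0); n=np.linalg.svd(cc,full_matrices=False)[2][2]; print(n, np.median(q[:,2]),np.percentile(q[:,2],[2,98]))
st()
E
python3 -c "
import cv2
a=cv2.imread('pics/w23.png')[130:250,220:400]; cv2.imwrite('pics/w23c.png',cv2.resize(a,None,fx=4,fy=4))"
```

```text
((-31.310823440551758, -76.17338562011719), (46.3417854309082, 63.893489837646484), 19.451143264770508) 2021
[[-63.79999923706055, -53.79999923706055], [-42.5, -114.0], [1.2000000476837158, -98.5999984741211], [-20.100000381469727, -38.29999923706055]]
[0.00722929 0.00405183 0.99996566] 0.057472414355612136 [0.05501049 0.05901881]
TCP [ 0.3835 -0.3364  0.302 ] deck [ 68.5 -64.4 221.8] z.ang 15.34 jaw ang 15.32 open 0.06395206461611698 t 48.23 F [-0.   0.5  0.9]
```

View pics/w23c.png

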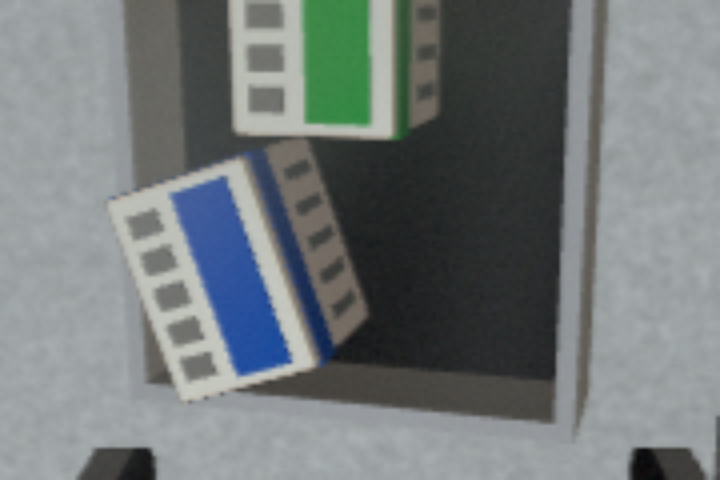

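```bash
python3 - <<'E'
from topdown import *
for n in('scene','side'):
    im,d,K,T=shot(n,'z_'+n+'.png'); P=cloud(d,K,T)
    q=P[(d>0)&(abs(P[...,0]-.43)<.08)&(abs(P[...,1])<.13)]
    f=q[(q[:,2]>.062)&(q[:,2]<.085)]; b=q[(q[:,2]>.018)&(q[:,2]<.03)]
    print(n,len(f),rect(f),rect(b),f[:,2].max())
    for (t,x,y) in [('conn',.36,.15)]: pass
a=np.load('pics/scene0.npz')['im']; b=cv2.imread('pics/z_scene.png')[:,:,::-1]
E
```

```text
scene 85 ((433.6432189941406, 17.27140998840332), (47.784080505371094, 15.886741638183594), 88.68162536621094) ((432.5003662109375, -2.16290283203125), (198.55010986328125, 51.399742126464844), 86.94453430175781) 0.07671728850388004
side 67 ((432.9810485839844, 16.52855682373047), (15.23440933227539, 49.653076171875), 3.0835583209991455) ((428.10772705078125, -1.4217453002929688), (49.46836853027344, 196.8319549560547), 0.46035128831863403) 0.07843309044183244
```

View pics/z_side.png

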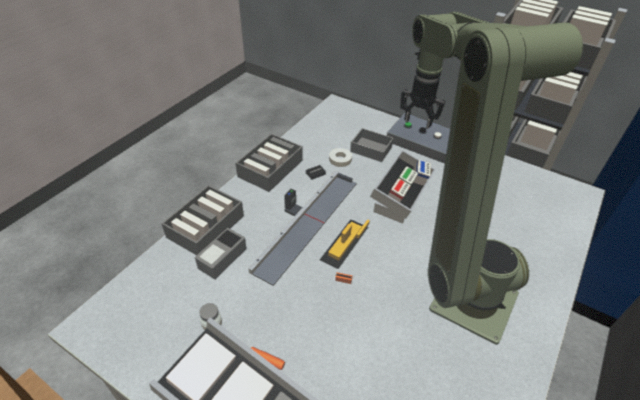

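Side view: the stick is on its pad (346,243), the three modules are on the rack (405,180), the bystanders look unmoved and the gripper is clear of everything. Blue is askew but flat and inside its limits, so I'm handing in.

```bash
python3 -c "
from bench import r
print(r.close_job(), r.get_state()['time_s'])"
```

```text
the job is handed in; nothing more can be done
the job is handed in; nothing more can be done
```

I handed the job in at about 48 s of the 210 s, with every step done; `close_job` gives no verdict. All three modules were present. I stood them against the fence in the order blue, green, red, and fed them past the reader line with the stick (red's centre ended about 46 mm past it). The stick is back on its pad, and the modules are on the rack deck.

**Last checks:**
- **Stick:** it lies flat on the pad, with its grip within 3 mm of the pad's centre and its length within about 2° of the pad's.
- **Green and red:** both stand flat on the deck (under 1° tilt), near x = 0 and at y of about 0 and +70 mm.
- **Bystanders:** I saw none moved, judging by eye from the pictures; I did not measure them.

**What disagreed:** blue was knocked after I placed it. It turned about 19° and slid down the slope against the low edge. It still measures flat (under 1° tilt) and inside the limits, with its centre at x = −31 mm and y = −76 mm against limits of ±45 and ±100 mm. Two pictures about 0.1 s apart showed no movement. I left it there, because gripping it again so close to the low edge risked making things worse.

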